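Fit the retaining ring on the honing wheel's axle

TASK

Raise the stiff guard of the honing unit to about 80 degrees, just short of upright, and let it stay there. Then take the ring pliers by their handles, squeeze them fully so that the snap ring on their tips is spread, and, with the ring kept spread and level, slide it over the end of the upright axle and down until it lies on the wheel's hub, level with the groove. Finish there, still holding the pliers squeezed with the ring spread round the axle; do not let go, and leave the other things on the bench where they are.

Things in the scene. Friction and masses are not known exactly. Their poses are not given: they have to be found in the camera images.
- guard_knob (a point): centre of the black T-knob, a round bar 20 mm thick and 30 mm long lying along the hinge direction, on a 12 mm stem on the grey sheet-metal guard (hood 150 x 168 mm, 76 mm deep) that covers the wheel. It stands 30 mm off the guard's top face. Axes: x along the hinge line, z out of the guard's top face. Pinched by its two ends (along x) it pivots between the fingers as the guard turns.
- guard_hinge (a point): mid-point of the guard's hinge line, fixed on the unit, 22 mm above the table, 85 mm from the axle on the unit's +y side. Axes are the unit's: z up, x along the hinge line, y from axle to hinge. With the guard shut the knob is 135 mm from the hinge line (towards -y, past the axle) and 106 mm above it.
- guard (a joint): angle of the guard in rad: 0 shut, grows as the knob side lifts, up to 2.0 (stop). Starts at 0 to 0.2. The hinge is stiff (about 0.5 N m) and the guard (about 0.35 kg) stays where it is left. At 80 degrees its highest edge stands about 205 mm above the table and its knob 173 mm.
- axle_groove (a point): centre of the groove, on the axis of the upright steel axle stub fixed on the unit, 60 mm above the table. Axes are the unit's. The groove is 8 mm high, 27 mm in diameter, and begins at the hub's flat top (56 mm above the table, 54 mm in diameter); above it the axle is 32 mm in diameter for 8 mm, then a 5 mm chamfer.
- axle_end (a point): centre of the axle's top end, 77 mm above the table, 22 mm across. The wooden honing wheel under the hub is 92 mm in diameter, its top 52 mm above the table; the base plate is 170 mm (x) by 185 mm (y), 20 mm high. With the guard up, the space above and on the unit's -x side is free: bring the pliers in pointing along the unit's +x.
- pliers_grip (a point): where to squeeze the ring pliers: midway between their black handles, half-way up them, 52 mm behind the pivot, 47 mm above the table. Axes: x forward to the ring, y from handle to handle, z up. Each handle is a bar 88 mm long, 14 mm high. Over their outsides: 62 mm here when released, 36 mm (parallel) when squeezed. They push back with 12 N. Weight 0.26 kg.
- ring_centre (a point): point fixed in the pliers where the axle's axis passes when the ring is spread: 104 mm ahead of pliers_grip, 33 mm below it, half-way up the 4 mm thick steel snap ring. Axes as pliers_grip. Released, the ring is 31 mm inside, 41 mm outside. It hangs level on pins 24 mm under the jaws. Spread, it clears the axle by about 2 mm fore and aft, 3 mm sideways.
- pliers_left (a joint): angle of one half of the pliers in rad: 0 handles released, ring shut; 0.24 handles squeezed to their stop, ring fully spread (both halves move alike).
- rest: fixed wooden rest on which the pliers lie level, pointing along its x. Origin at its underside, below the pliers' pivot. Base board 210 x 100 x 10 mm; two 40 mm high supports: under the jaws (10 to 32 mm ahead of the origin) and under the handle ends (84 to 102 mm behind it). Between them the fingers have room.
Not all that is in view belongs to the job. Leave any blue or turquoise look-alike of the part that bears pliers_grip alone.

How it is judged:
By the outcome, as a careful person would: the job done as asked, in the order asked, and still so for the second after the job is handed in, while the arm keeps its last pose, push and grip.
It also fails if it takes over 61 s, if anything falls off the work surface, if the arm or the gripper's body presses on something with over 40 N, if the wrist force passes 120 N, or if a joint passes its speed limit or range.

ROBOT

A 6-joint arm with a two-finger parallel gripper is mounted at the origin on the work surface. World frame = base frame: x ahead of the robot, y to its left, z up, the work surface at z = 0. Lengths are in m, angles in degrees, forces in N, time in s.
With the tool pointing down it reaches from about 0.25 to 0.725 m from the base axis. Payload 9.7 kg.
Tool frame: the origin (TCP) lies on the centre line of the jaws, within the pads' length; the fingertips stand 22 mm ahead of it and the grasp point (between the pads) lies 3 mm ahead of it; z points along the fingers, y is the direction in which the jaws open and shut (so a half turn about z gives the same grasp; the last joint's range is limited). The gripper opens to 85 mm and grips with 20 to 120 N. Pads are 22 mm wide; open, the fingers measure 114 mm over their backs; the gripper's body (76 mm by 85 mm) begins 54 mm behind the grasp point. The pads swing forward as they close: fully open they stand 13 mm farther back than shut.
Start: joints at [68.927, 4.979, 10.078, 95.1, 0, 90], TCP at [0.198, 0.513, 0.231] pointing down, gripper open.
Joint ranges: [-179.16, 179.16], [-48.56, 103.87], [-65.8, 70.77], [-126.05, 130.52], [-82.76, 87.17], [-180, 180]. Speed limits (degrees/s): [127.2, 127.2, 147.25, 180, 180, 180].

INTERFACE

Orientations are given as [roll, pitch, yaw] about the fixed x, y, z axes, in that order (R = Rz(yaw) Ry(pitch) Rx(roll)).
In Python, from workcell import get_obs, camera, camera_params, job_done gives the robot as it stands.
- The arm moves only by the tool servo_tool, never from a script. Its argument "steps" is a list of rows, each an object of numbers: "x", "y", "z": the shift along the world's x, y, z in mm; "yaw": the turn about the world's z in degrees. A call has 1 to 12 rows; each row is the pose to reach, as a shift and turn from the pose measured when the call began; what a row does not reach only later rows make up. A row lasts 1/8 s, in which the tool goes at most 62.5 mm and 10.7 degrees, less where a joint would pass 70% of its speed; a pose out of reach is approached as far as the arm can. A call with a gripper value outside its range is refused whole. "grip" is the finger opening in mm, from 0 to 85.4, set as the call begins (left out, the last holds). The fingers move at their own pace and stop on an object; "grip_force" is the grip in N (left out, the last holds). Time passes only in rows, so rows that repeat a pose let the fingers close. It gives the time, the measured TCP pose, the force and the opening at its end, in the units of the state.
- get_obs(): the state, without advancing time (a new reading comes with each control period).
- camera(name): name is "side" or "top"; returns (picture, depth): 480x640x3 uint8, red, green, blue; 480x640 float32, m along the optical axis (not along the pixel's ray), 0 where there is no reading.
- camera_params(name): a dict with "intrinsics" (3x3 intrinsics, pixels), "rvec" (rotation vector, rad) and "tvec" (3), from world to camera coordinates, as OpenCV has them. Camera axes: x right, y down, z forward; pixel columns grow to the right and rows downward; lengths in m; the calibration is good to about 2 mm. A picture is of the moment at which its call begins. camera_params takes no time and is no camera call.
- job_done(): hands the job in, once; it reports no verdict.
The state is a dict: "time": time; "q": joint angles; "qd": joint speeds; "joint_efforts": joint torques, N m; "ee_pos": TCP position; "tcp_rot": TCP orientation; "wrist_force": force on the tool from outside, world axes, zero at the start; "torque": the same for the moment, N m; "opening": finger opening in m.
Only numpy, scipy, OpenCV 4.12 (cv2) and the standard library are available. Lean on these libraries where they do the work, as an engineer would, in place of code of your own. Each camera call takes 0.05 s, during which the arm holds its last target.

## Working session

There is one attempt and no reset: what is moved stays moved. The work goes in short steps, Python scripts to look and compute and a tool call to move; the robot and the scene stay as the last step left them, time stands still between calls to the robot, and variables do not carry over. Pictures are saved under pics/ and viewed, and the job is handed in when it is done.

Besides the shell and the picture viewer there is one more tool, called after "Call:" in YAML: its name, and indented under it one key for each argument. servo_tool: Moves the arm, as the interface text tells. Its arguments: {"type":"object","properties":{"steps":{"type":"array"},"grip":{"type":"number"},"grip_force":{"type":"number"}},"required":["steps"]}

```bash
ls; mkdir -p pics; cat > h.py <<'E'
import numpy as np,cv2
from workcell import get_obs,camera,camera_params
def P(n):
    p=camera_params(n);K=np.array(p["intrinsics"]);R=cv2.Rodrigues(np.array(p["rvec"],float))[0];t=np.array(p["tvec"],float).ravel()
    return K,R,t
def ray(n,u,v):
    K,R,t=P(n);d=R.T@np.linalg.inv(K)@np.array([u,v,1.]);return -R.T@t,d
def onz(n,u,v,z):
    c,d=ray(n,u,v);return c+d*(z-c[2])/d[2]
def cloud(n,D):
    K,R,t=P(n);v,u=np.mgrid[:480,:640];X=np.stack([(u-K[0,2])/K[0,0]*D,(v-K[1,2])/K[1,1]*D,D],-1)
    return (X-t)@R
def proj(n,p):
    K,R,t=P(n);q=K@(R@np.array(p,float)+t);return q[:2]/q[2]
def snap(n,name):
    im,D=camera(n);cv2.imwrite(f"pics/{name}.png",im[...,::-1]);np.savez(f"pics/{name}.npz",im=im,D=D);return im,D
E
python3 - <<'E'
from h import *
for n in("top","side"):
    im,D=snap(n,n+"0");print(n,P(n)[0][0],-P(n)[1].T@P(n)[2],(D>0).mean())
print(get_obs())
E
```

```text
pics
top [529.47172297   0.         317.17395693] [0.2681948  0.01218122 1.05536833] 0.9960416666666667
side [457.76571011   0.         320.55542868] [ 0.06374582 -0.67982317  0.52056127] 0.9959016927083333
{'time': 0.1, 'q': array([6.89266558e+01, 5.00742149e+00, 1.00386621e+01, 9.50972502e+01,
       1.11111023e-03, 8.99984750e+01]), 'qd': array([-0.03177188, -0.09613305,  0.19164982,  0.00926314, -0.05207199,
        0.03870691]), 'joint_efforts': array([ 1.39576423e-03, -5.21562052e+01,  4.65655088e+01,  1.60846504e-02,
        8.27142344e-05,  1.86234303e-05]), 'ee_pos': array([0.19768559, 0.51304006, 0.23055603]), 'tcp_rot': array([-1.79933990e+02, -1.11286638e-03,  1.58928179e+02]), 'wrist_force': array([0.39367827, 0.34115463, 0.20041439]), 'torque': array([-0.01755627, -0.03547262, -0.02149928]), 'opening': 0.08531984865816812}
```

View pics/top0.png

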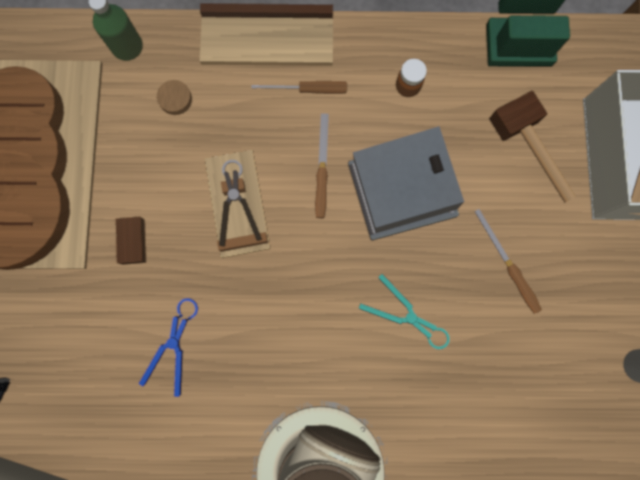

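View pics/side0.png

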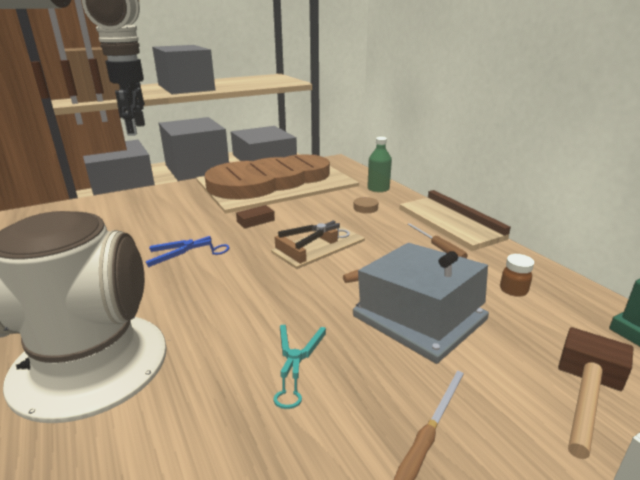

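```bash
python3 - <<'E'
from h import *
d=np.load("pics/top0.npz");im=d['im'];C=cloud("top",d['D'])
cv2.imwrite("pics/c1.png",cv2.resize(im[110:260,330:480,::-1],(600,600),interpolation=cv2.INTER_CUBIC))
cv2.imwrite("pics/c2.png",cv2.resize(im[140:265,190:290,::-1],(600,750),interpolation=cv2.INTER_CUBIC)[:750])
c=cv2.resize(im[145:265,190:290,::-1],(500,600),interpolation=cv2.INTER_CUBIC);cv2.imwrite("pics/c2.png",c)
s=np.load("pics/side0.npz");si=s['im']
cv2.imwrite("pics/c3.png",cv2.resize(si[190:360,260:500,::-1],(800,567),interpolation=cv2.INTER_CUBIC))
# table check
print(C[300,300],C[150,480])
# knob
for n,dd,(r0,r1,c0,c1) in(("top",d,(140,190,415,460)),("side",s,(240,290,425,475))):
    g=dd['im'].max(-1)[r0:r1,c0:c1]; m=(g<45).astype(np.uint8)
    CC=cloud(n,dd['D'])[r0:r1,c0:c1]
    v,u=np.nonzero(m);print(n,"knob px",u.mean()+c0,v.mean()+r0,m.sum(),np.median(CC[m>0],0),cv2.minAreaRect(np.stack([u,v],1).astype(np.float32)))
# guard top plane & outlines
Z=C[...,2]
reg=np.zeros(Z.shape,bool);reg[120:245,340:470]=1
sat=im.max(-1).astype(int)-im.min(-1)
grey=(sat<30)&reg&(Z>0.006)
for lo,hi in((.01,.03),(.03,.06),(.06,.08),(.08,.1),(.1,.12),(.12,.15)):
    print(lo,((Z>lo)&(Z<hi)&reg).sum())
m=(grey&(Z>.01)).astype(np.uint8)
pts=C[(grey&(Z>.085))]
A=np.c_[pts[:,:2],np.ones(len(pts))];print("top plane",np.linalg.lstsq(A,pts[:,2],rcond=None)[0], pts[:,2].min(),pts[:,2].max())
r=cv2.minAreaRect((pts[:,:2]*1000).astype(np.float32));print(r,cv2.boxPoints(r))
b=C[grey&(Z>.012)&(Z<.028)];r=cv2.minAreaRect((C[m>0][:,:2]*1000).astype(np.float32));print("all",r,cv2.boxPoints(r))
r=cv2.minAreaRect((b[:,:2]*1000).astype(np.float32));print("base",r,cv2.boxPoints(r),len(b))
E
```

```text
[0.32016194 0.04129628 0.00080204] [ 0.63497205 -0.3296005  -0.00254841]
top knob px 435.0322580645161 165.30645161290323 62 [ 0.55191555 -0.19844303  0.14947634] ((20.513763427734375, 24.04587173461914), (14.17582893371582, 7.6626105308532715), 73.3007583618164)
side knob px 444.6666666666667 263.0 3 [ 0.54576868 -0.20902595  0.14298891] ((19.794116973876953, 23.323530197143555), (4.123105525970459, 1.697749376296997), 14.03624439239502)
0.01 1075
0.03 229
0.06 172
0.08 1116
0.1 6129
0.12 107
top plane [-0.4964093   0.15409507  0.40535294] 0.0850872891184187 1.055368325579038
((479.912353515625, -80.37490844726562), (203.58346557617188, 414.87054443359375), 40.24868392944336) [[ 268.19482    12.181213]
 [ 536.24536  -304.46762 ]
 [ 691.6299   -172.93103 ]
 [ 423.57935   143.7178  ]]
all ((481.64312744140625, -80.74285888671875), (222.0493621826172, 409.2362976074219), 37.990234375) [[ 268.19482    12.181206]
 [ 520.0909   -310.34433 ]
 [ 695.09143  -173.66693 ]
 [ 443.19537   148.85861 ]]
base ((546.474609375, -163.26190185546875), (169.8318328857422, 183.67962646484375), 16.226987838745117) [[ 439.27756   -98.80998 ]
 [ 490.60556  -275.1722  ]
 [ 653.67163  -227.71382 ]
 [ 602.3436    -51.351593]] 1034
```

View pics/c1.png

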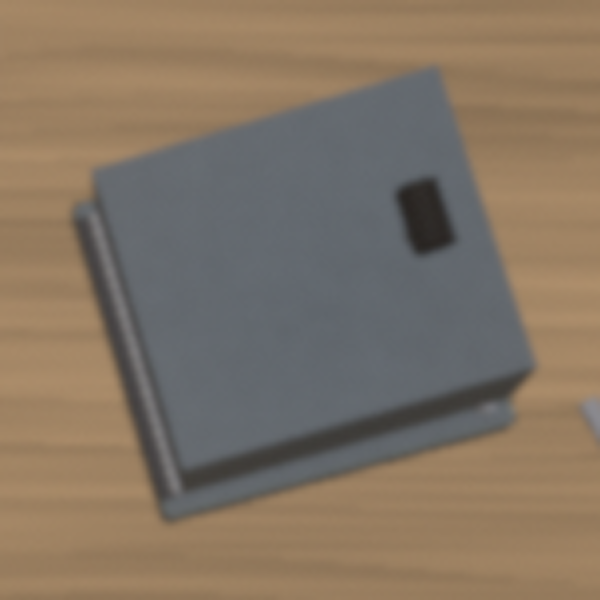

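View pics/c2.png

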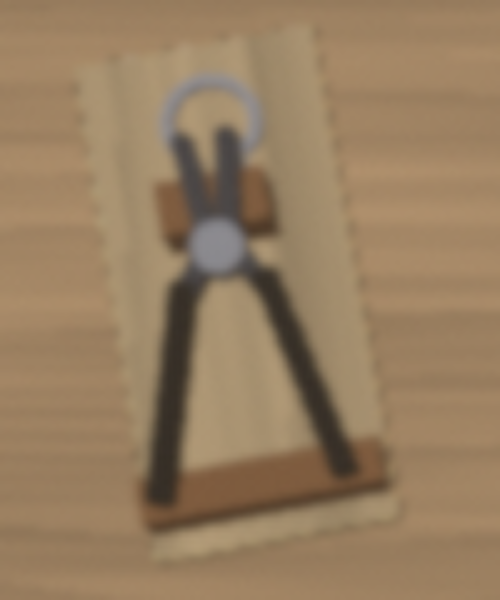

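View pics/c3.png

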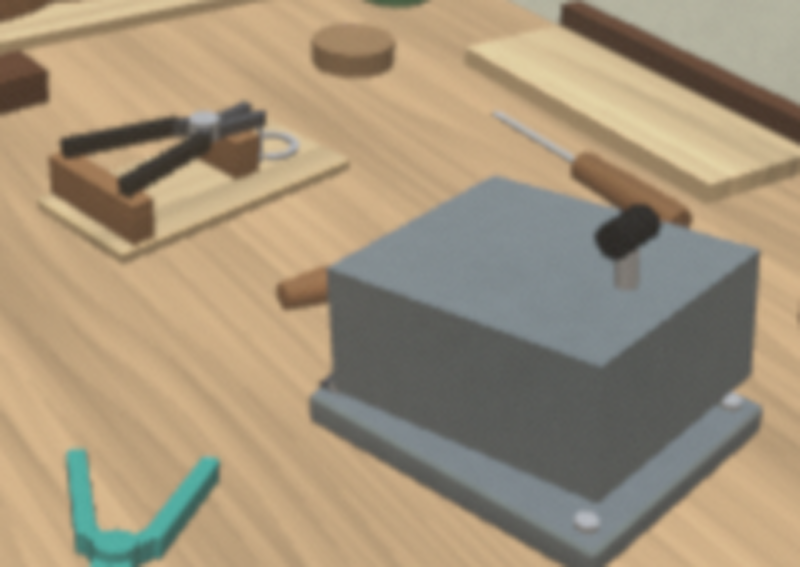

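```bash
python3 - <<'E'
from h import *
d=np.load("pics/top0.npz");im=d['im'];D=d['D'];C=cloud("top",D);s=np.load("pics/side0.npz")
Z=C[...,2]
# guard plane: interior pixels
m=np.zeros(Z.shape,bool);m[150:215,375:430]=1;m&=(D>0)&(Z<.125)&(Z>.085)
p=C[m];c=p.mean(0);w=np.linalg.svd(p-c,full_matrices=False)[2][2];w*=np.sign(w[2]);print("normal",w,np.degrees(np.arccos(w[2])),c)
yaw=np.radians(16.2);ux=np.array([np.cos(yaw),np.sin(yaw),0]);uy=np.array([-np.sin(yaw),np.cos(yaw),0])
print("n in unit",w@ux,w@uy)
A=np.array([.5465,-.1633,0])
a=np.arcsin(w@uy);H=A+85e-3*uy+[0,0,.022]
kp=lambda a:H-uy*(.1716*np.cos(a+.6656))+np.array([0,0,.1716*np.sin(a+.6656)])
print("a",np.degrees(a),"knob pred",kp(a),proj("top",kp(a)),proj("side",kp(a)))
for z in(.136,.14,.145): print(z,onz("top",435.03,164.8,z))
# knob side mask
r0,r1,c0,c1=245,275,432,468
g=s['im'].max(-1)[r0:r1,c0:c1].astype(int);mm=(g<70);v,u=np.nonzero(mm);print("side knob",u.min()+c0,u.max()+c0,v.min()+r0,v.max()+r0,u.mean()+c0,v.mean()+r0,mm.sum())
# knob depth top px
k=(im.max(-1)<60);k[:150]=0;k[185:]=0;k[:,:425]=0;k[:,450:]=0
print("topknob",np.median(Z[k]),k.sum(),[x.mean() for x in np.nonzero(k)])
# hinge line silver points
# pliers/rest
reg=np.zeros(Z.shape,bool);reg[145:262,200:275]=1
b=reg&(Z>.006)&(Z<.016)&(D>0)
r=cv2.minAreaRect((C[b][:,:2]*1000).astype(np.float32));print("rest",r,cv2.boxPoints(r))
t=reg&(Z>.03)
print("t",t.sum(),np.percentile(Z[t],[5,50,95]))
E
```

```text
normal [-0.03102193  0.10307317  0.9941899 ] 6.179308299905873 [ 0.53438196 -0.14730143  0.10539003]
n in unit -0.0010336665334214046 0.10763535944000625
a 6.1790222649540825 knob pred [ 0.55704065 -0.19958114  0.14188041] [434.16466408 164.44769122] [445.5236794  259.23011425]
0.136 [ 0.55825699 -0.2024889   0.136     ]
0.14 [ 0.55699499 -0.20155491  0.14      ]
0.145 [ 0.55541748 -0.20038742  0.145     ]
side knob 439 457 252 267 447.8162162162162 259.05405405405406 185
topknob 0.15020884914646432 165 [np.float64(163.75757575757575), np.float64(435.8181818181818)]
rest ((515.85986328125, 170.87380981445312), (210.6599578857422, 101.5094223022461), 11.298791885375977) [[402.62717 200.00801]
 [422.51547 100.46596]
 [629.0925  141.73961]
 [609.2042  241.28166]]
t 1512 [0.03714939 0.05027223 0.05758777]
```

Call:
servo_tool:
  steps:
    - {"x":15,"y":-30,"z":2,"yaw":-4}
    - {"x":40,"y":-80,"z":5,"yaw":-10}
    - {"x":65,"y":-130,"z":9,"yaw":-15}
    - {"x":90,"y":-180,"z":9,"yaw":-20}
    - {"x":115,"y":-230,"z":9,"yaw":-25}
    - {"x":140,"y":-280,"z":9,"yaw":-30}
    - {"x":165,"y":-330,"z":9,"yaw":-35}
    - {"x":190,"y":-380,"z":9,"yaw":-40}
    - {"x":215,"y":-430,"z":9,"yaw":-45}
    - {"x":240,"y":-480,"z":9,"yaw":-50}
    - {"x":265,"y":-530,"z":9,"yaw":-52.7}
    - {"x":290,"y":-577,"z":9,"yaw":-52.7}
  grip: 85
  grip_force: 40

```text
time: 1.6
ee_pos: [0.4881, -0.066, 0.2393]
tcp_rot: [-179.9, -0.0, 106.2]
wrist_force: [0.3, 0.4, -0.0]
opening: 0.0853
```

Call:
servo_tool:
  steps:
    - {"x":24,"y":-47,"z":0,"yaw":0}
    - {"x":48,"y":-94,"z":0}
    - {"x":68,"y":-134,"z":-5}
    - {"x":68,"y":-134.5,"z":-30}
    - {"x":68,"y":-134.5,"z":-60}
    - {"x":68,"y":-134.5,"z":-85}
    - {"x":68,"y":-134.5,"z":-96}
    - {"x":68,"y":-134.5,"z":-96}

```text
schema error: expected keys x, y, z, yaw
```

```bash
python3 - <<'E'
from h import *
im,D=snap("side","side1");o=get_obs();print(o['ee_pos'],o['q'],o['wrist_force'])
cv2.imwrite("pics/c4.png",cv2.resize(im[120:330,330:540,::-1],(600,600)))
E
```

```text
[ 0.49010916 -0.07005348  0.23815033] [-8.05454266 -2.31937131  3.41916396 95.80515543 -0.13875068 65.87725658] [-5.35108536 -2.53379442 -1.77072504]
```

View pics/c4.png

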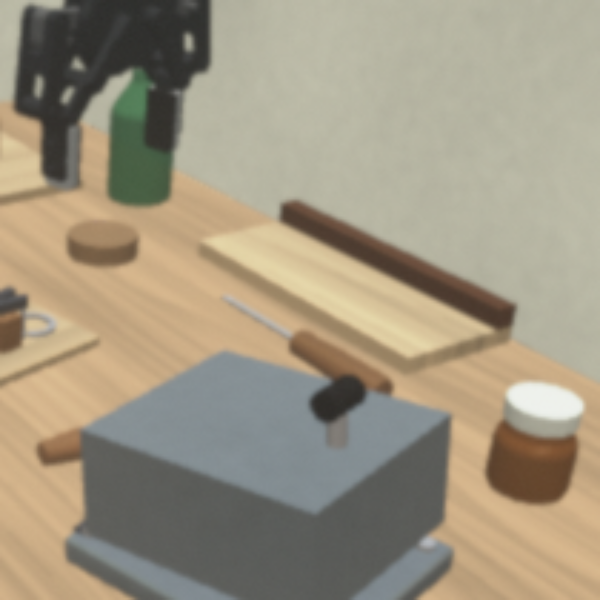

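Call:
servo_tool:
  steps:
    - {"x":24,"y":-47,"z":0,"yaw":0}
    - {"x":48,"y":-94,"z":0,"yaw":0}
    - {"x":66.5,"y":-130,"z":-5,"yaw":0}
    - {"x":66.5,"y":-130.5,"z":-25,"yaw":0}
    - {"x":66.5,"y":-130.5,"z":-45,"yaw":0}
    - {"x":66.5,"y":-130.5,"z":-65,"yaw":0}
    - {"x":66.5,"y":-130.5,"z":-80,"yaw":0}
    - {"x":66.5,"y":-130.5,"z":-80,"yaw":0}

```text
time: 2.65
ee_pos: [0.5561, -0.2003, 0.1569]
tcp_rot: [-179.8, 0.0, 106.1]
wrist_force: [-0.7, 0.3, 0.2]
opening: 0.085
```

```bash
python3 - <<'E'
from h import *
im,D=snap("side","side2");o=get_obs();print(o['ee_pos'],o['tcp_rot'],o['wrist_force'])
cv2.imwrite("pics/c5.png",cv2.resize(im[120:330,330:540,::-1],(600,600)))
E
```

```text
[ 0.55642444 -0.20042272  0.15801882] [-1.79849699e+02  7.81153665e-02  1.06073534e+02] [0.04637794 0.61663995 0.38376754]
```

View pics/c5.png

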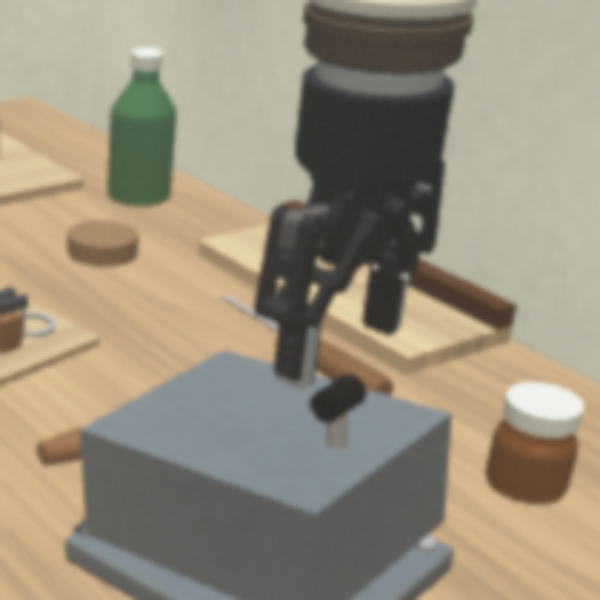

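```bash
python3 - <<'E'
from h import *
o=get_obs();t=o['ee_pos'];yw=np.radians(16.1);ux=np.array([np.cos(yw),np.sin(yw),0])
for z in(-.022,-.009,.003,.02):
    for s in(-.0425,.0425): print(z,s,proj("side",t+s*ux+[0,0,z]),(proj("side",t+s*ux+[0,0,z])-[330,120])*600/210)
im,D=snap("top","top2")
cv2.imwrite("pics/c6.png",cv2.resize(im[60:260,340:540,::-1],(600,600)))
C=cloud("side",np.load("pics/side2.npz")['D'])
for cx,cy in((290,375),(290,360),(385,320),(338,395),(300,365)):
    print(cx,cy,C[int(120+cy*.35),int(330+cx*.35)])
E
```

```text
-0.022 -0.0425 [430.69488521 272.07639488] [287.69967203 434.50398536]
-0.022 0.0425 [458.64076634 253.76763178] [367.5450467  382.19323366]
-0.009 -0.0425 [431.58468856 265.08511775] [290.2419673  414.52890785]
-0.009 0.0425 [459.68966308 247.10360096] [370.54189452 363.1531456 ]
0.003 -0.0425 [432.41942122 258.52653665] [292.62691778 395.79010473]
0.003 0.0425 [460.67257336 240.85880664] [373.3502096  345.31087611]
0.02 -0.0425 [433.62454805 249.05773024] [296.07013728 368.73637211]
0.02 0.0425 [462.08980556 231.85460371] [377.39944447 319.58458204]
290 375 [ 0.50454856 -0.2185781   0.18057683]
290 360 [ 0.50290359 -0.21897548  0.18990279]
385 320 [ 0.59818505 -0.19192746  0.17895862]
338 395 [ 0.55244921 -0.20903511  0.15022061]
300 365 [ 0.50942784 -0.22094654  0.18740157]
```

View pics/c6.png

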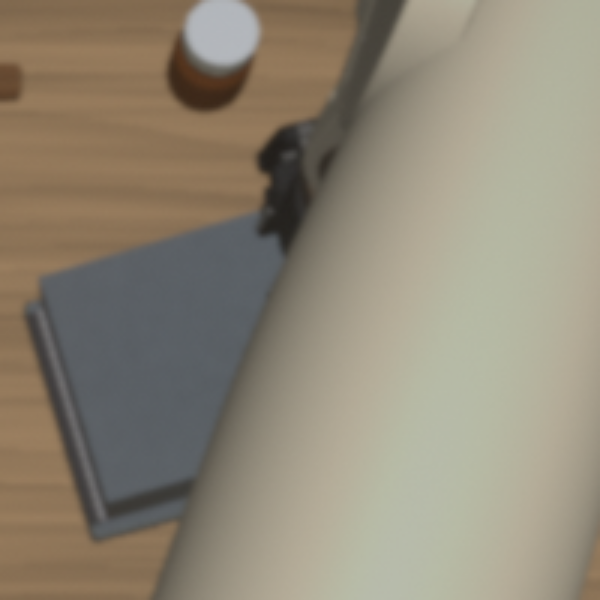

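```bash
python3 - <<'E'
from h import *
s=np.load("pics/side0.npz")
for z in(-.022,-.009,.003,.02): print(z,proj("side",np.array([.1977,.5130,.2306+z])))
cv2.imwrite("pics/c7.png",cv2.resize(s['im'][60:160,80:180,::-1],(600,600)))
o=get_obs();print(o['ee_pos'],o['time'],o['qd'])
im,D=snap("side","side3")
for n in(2,3):
    s=np.load(f"pics/side{n}.npz");C=cloud("side",s['D'])
    dark=(s['im'].max(-1)<70);dark[:,:420]=0;dark[:,480:]=0;dark[:200]=0;dark[270:]=0
    P3=C[dark];sel=P3[P3[:,2]<.3]; print(n,np.percentile(sel[:,2],[0,2,5,10,50]))
    for x in(.505,.598): 
        q=sel[abs(sel[:,0]-x)<.012];print(x,len(q),q[:,2].min(),q.mean(0))
E
```

```text
-0.022 [138.74343195 144.73353652]
-0.009 [137.73180198 139.51703238]
0.003 [136.78817617 134.65119403]
0.02 [135.43495929 127.67328547]
[ 0.55675708 -0.20052431  0.15874671] 2.75 [-2.13973027e-04 -3.28106325e-01  6.90559763e-01 -8.06209254e-02
  6.90112999e-02  1.94465745e-02]
2 [0.02417957 0.14274608 0.1472749  0.15244884 0.22761458]
0.505 375 0.1786969046048562 [ 0.50242613 -0.22250587  0.22297242]
0.598 354 0.1727647037770192 [ 0.59745636 -0.19255237  0.20414442]
3 [0.02837499 0.14198845 0.14684568 0.15198331 0.22854603]
0.505 381 0.179487226570564 [ 0.50244696 -0.2229329   0.22483338]
0.598 347 0.17447623058541384 [ 0.59783738 -0.19278918  0.2058122 ]
```

View pics/c7.png

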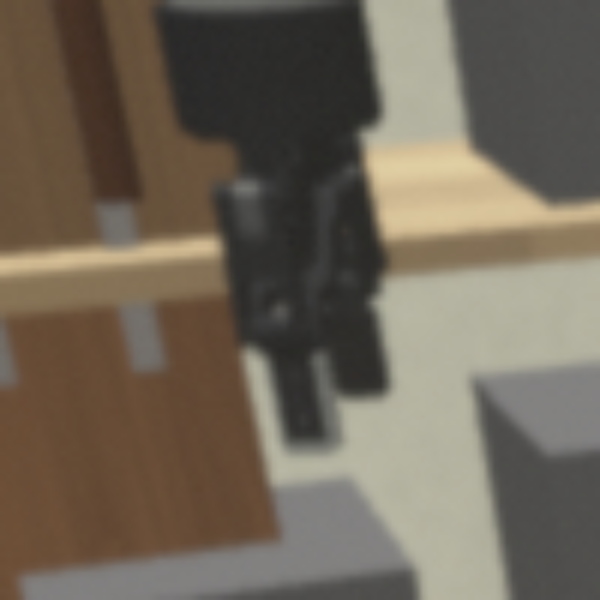

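Call:
servo_tool:
  steps:
    - {"x":0,"y":0,"z":0,"yaw":0}
    - {"x":0,"y":0,"z":0,"yaw":0}
    - {"x":0,"y":0,"z":0,"yaw":0}
    - {"x":0,"y":0,"z":0,"yaw":0}
  grip: 45

```text
time: 3.3
ee_pos: [0.5569, -0.2006, 0.1591]
tcp_rot: [-179.9, 0.1, 106.1]
wrist_force: [-0.4, 0.3, 0.2]
opening: 0.0449
```

```bash
python3 - <<'E'
from h import *
im,D=snap("side","side4");o=get_obs();print(o['ee_pos'],o['tcp_rot'],o['wrist_force'],o['opening'],o['time'])
cv2.imwrite("pics/c8.png",cv2.resize(im[200:290,400:500,::-1],(667,600),interpolation=cv2.INTER_CUBIC))
yw=np.radians(16.1);ux=np.array([np.cos(yw),np.sin(yw),0]);t=o['ee_pos']
for z in(-.022,-.009,.003,.02,.03): print(z,(proj("side",t+[0,0,z])-[400,200])*6.667)
E
```

```text
[ 0.55688503 -0.20060752  0.15908222] [-1.79933286e+02  1.35605965e-01  1.06070686e+02] [ 0.94214659  0.29854387 -0.07126715] 0.04492149588083839 3.35
-0.022 [303.4766905  413.57507747]
-0.009 [310.0077635  368.01780155]
0.003 [316.13123393 325.30374343]
0.02 [324.96607704 263.67659812]
0.03 [330.25281558 226.79913462]
```

View pics/c8.png

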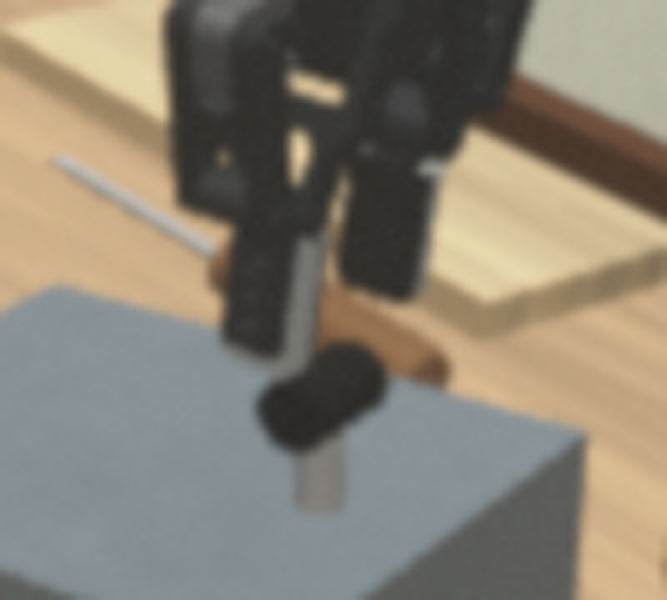

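Call:
servo_tool:
  steps:
    - {"x":0,"y":0,"z":-8,"yaw":0}
    - {"x":0,"y":0,"z":-16,"yaw":0}
    - {"x":0,"y":0,"z":-20,"yaw":0}
    - {"x":0,"y":0,"z":-20,"yaw":0}
  grip: 52

```text
time: 3.85
ee_pos: [0.5567, -0.2005, 0.1385]
tcp_rot: [-179.9, 0.1, 106.1]
wrist_force: [-0.1, -0.4, -0.5]
opening: 0.0518
```

```bash
python3 - <<'E'
from h import *
im,D=snap("side","side5");o=get_obs();print(o['ee_pos'],o['tcp_rot'],o['wrist_force'],o['opening'],o['time'])
cv2.imwrite("pics/c9.png",cv2.resize(im[200:290,400:500,::-1],(667,600),interpolation=cv2.INTER_CUBIC))
E
```

```text
[ 0.55681923 -0.20056546  0.13894473] [-1.79921938e+02  1.25680634e-01  1.06071769e+02] [-0.91610529 -0.50982128  0.49665284] 0.05183518988464804 3.9
```

View pics/c9.png

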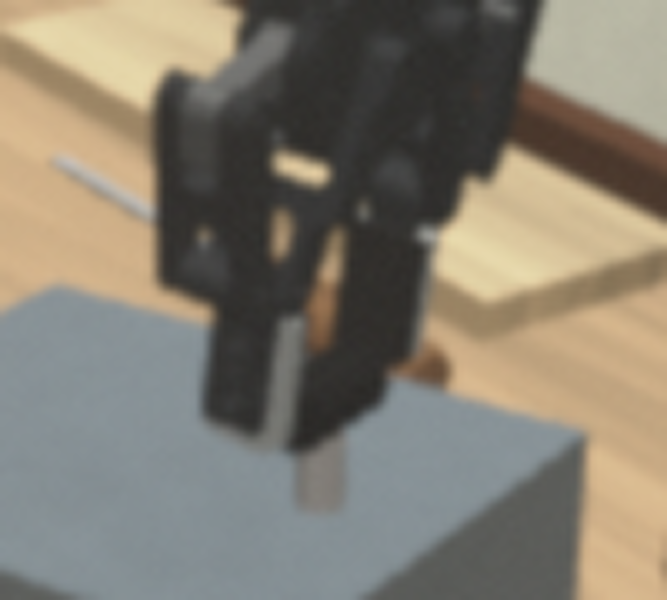

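Call:
servo_tool:
  steps:
    - {"x":0,"y":0,"z":-6,"yaw":0}
    - {"x":0,"y":0,"z":-12,"yaw":0}
    - {"x":0,"y":0,"z":-12,"yaw":0}

```text
time: 4.28
ee_pos: [0.5565, -0.2005, 0.1261]
tcp_rot: [-179.9, 0.1, 106.1]
wrist_force: [-0.3, 0.4, -0.3]
opening: 0.0515
```

Call:
servo_tool:
  steps:
    - {"x":0,"y":0,"z":0,"yaw":0}
    - {"x":0,"y":0,"z":0,"yaw":0}
    - {"x":0,"y":0,"z":0,"yaw":0}
    - {"x":0,"y":0,"z":0,"yaw":0}
  grip: 20
  grip_force: 40

```text
time: 4.78
ee_pos: [0.5583, -0.2001, 0.1267]
tcp_rot: [179.9, 0.1, 106.1]
wrist_force: [9.0, 1.5, -1.8]
opening: 0.0288
```

```bash
python3 - <<'E'
from h import *
im,D=snap("side","side6");o=get_obs();print(o['ee_pos'],o['tcp_rot'],o['wrist_force'],o['opening'],o['time'])
cv2.imwrite("pics/c10.png",cv2.resize(im[200:290,400:500,::-1],(667,600),interpolation=cv2.INTER_CUBIC))
# arc
yaw=np.radians(16.2);uy=np.array([-np.sin(yaw),np.cos(yaw),0]);r=171.6;b=.6656
for a in np.radians([6.2,12,18,24,30,36,42,48,54,60,66,72,78,80,82]):
    d=uy*r*(np.cos(np.radians(6.2)+b)-np.cos(a+b));dz=r*(np.sin(a+b)-np.sin(np.radians(6.2)+b));print(round(np.degrees(a)),d[:2].round(1),dz.round(1))
E
```

```text
[ 0.55831423 -0.20012349  0.12668145] [1.79914654e+02 1.31379854e-01 1.06119898e+02] [ 9.51506276  2.25921046 -2.41026532] 0.028684918912643124 4.825
6 [-0.  0.] 0.0
12 [-3.6 12.2] 11.8
18 [-7.6 26. ] 22.6
24 [-11.9  40.8] 31.8
30 [-16.4  56.5] 39.3
36 [-21.2  72.8] 45.1
42 [-26.   89.6] 49.1
48 [-31.  106.8] 51.3
54 [-36. 124.] 51.6
60 [-41.  141.2] 49.9
66 [-45.9 158.1] 46.5
72 [-50.7 174.6] 41.2
78 [-55.3 190.5] 34.1
80 [-56.8 195.6] 31.4
82 [-58.3 200.6] 28.5
```

View pics/c10.png

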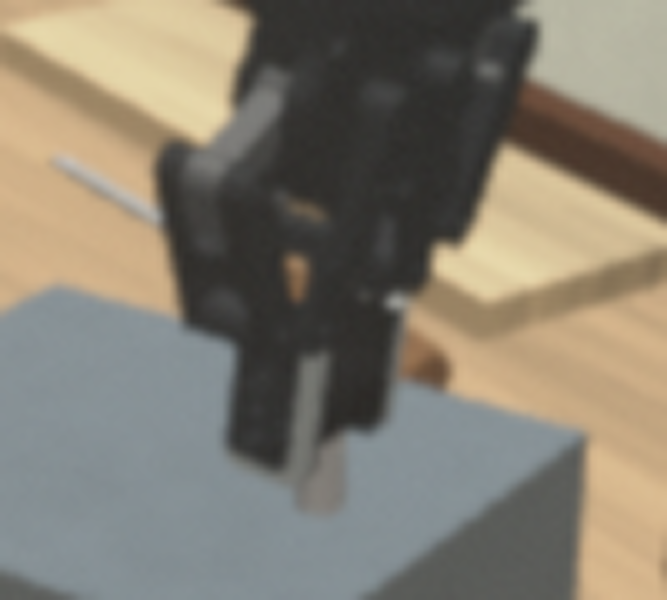

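Call:
servo_tool:
  steps:
    - {"x":-2.5,"y":12,"z":12,"yaw":0}
    - {"x":-6.5,"y":26,"z":22.5,"yaw":0}
    - {"x":-11,"y":41,"z":32,"yaw":0}
    - {"x":-15.5,"y":56.5,"z":39.5,"yaw":0}
    - {"x":-20,"y":73,"z":45,"yaw":0}
    - {"x":-25,"y":89.5,"z":49,"yaw":0}
    - {"x":-25,"y":89.5,"z":49,"yaw":0}

```text
time: 5.7
ee_pos: [0.5322, -0.1087, 0.1762]
tcp_rot: [180.0, 0.1, 106.2]
wrist_force: [-6.2, 0.5, -7.2]
opening: 0.0291
```

```bash
python3 - <<'E'
from h import *
im,D=snap("side","side7");o=get_obs();print(o['ee_pos'],o['tcp_rot'],o['wrist_force'],o['opening'],o['time'])
E
```

```text
[ 0.53224526 -0.10901357  0.17614948] [1.79960239e+02 5.73277506e-02 1.06199444e+02] [-7.04249103 -1.20669576 -5.4319912 ] 0.02931971471363376 5.75
```

View pics/side7.png

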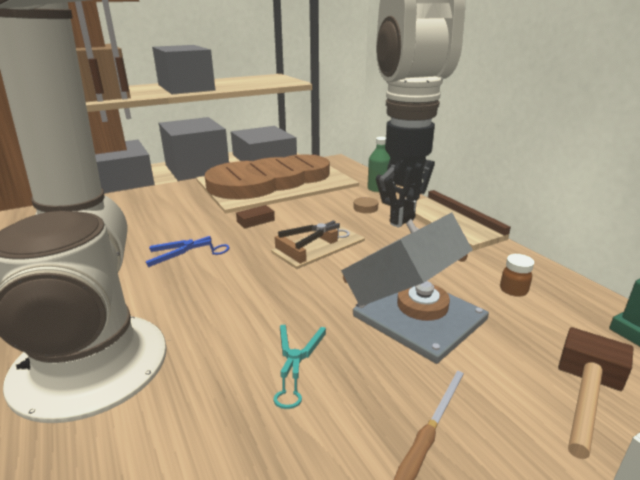

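Call:
servo_tool:
  steps:
    - {"x":-4.5,"y":16,"z":2,"yaw":0}
    - {"x":-9.5,"y":33,"z":2,"yaw":0}
    - {"x":-14.5,"y":50,"z":0.5,"yaw":0}
    - {"x":-19.5,"y":67,"z":-3,"yaw":0}
    - {"x":-24,"y":83.5,"z":-8.5,"yaw":0}
    - {"x":-28,"y":96,"z":-13,"yaw":0}
    - {"x":-30,"y":104.5,"z":-18,"yaw":0}
    - {"x":-30,"y":104.5,"z":-18,"yaw":0}
    - {"x":-30,"y":104.5,"z":-18,"yaw":0}

```text
time: 6.88
ee_pos: [0.5018, -0.0031, 0.1599]
tcp_rot: [179.9, -0.0, 106.3]
wrist_force: [-6.3, 1.3, 2.1]
opening: 0.0288
```

```bash
python3 - <<'E'
from h import *
im,D=snap("side","side8");o=get_obs();print(o['ee_pos'],o['tcp_rot'],o['wrist_force'],o['opening'],o['time'])
C=cloud("side",D)
A=np.array([.5465,-.1633,0]);yaw=np.radians(16.2);R=np.array([[np.cos(yaw),-np.sin(yaw),0],[np.sin(yaw),np.cos(yaw),0],[0,0,1]])
U=(C-A)@R
sel=(abs(U[...,0])<.085)&(U[...,1]>.03)&(U[...,1]<.2)&(U[...,2]>.08)&(U[...,2]<.23)&(D>0)&(im.max(-1)<130)
print(sel.sum());P3=U[sel]
for z in np.arange(.08,.22,.02):
    q=P3[abs(P3[:,2]-z)<.01];print(z.round(2),len(q),np.percentile(q[:,1],[5,25,50,75,95]).round(4) if len(q) else 0)
E
```

```text
[ 0.50178348 -0.00319275  0.15990388] [ 1.79854576e+02 -1.59632125e-02  1.06256074e+02] [-6.59481716  0.61353909  1.70521523] 0.02860857676841144 6.925
3947
0.08 317 [0.0699 0.0851 0.1068 0.1277 0.1412]
0.1 623 [0.0658 0.0813 0.1004 0.1211 0.1374]
0.12 580 [0.0606 0.0731 0.0911 0.1086 0.1287]
0.14 526 [0.0553 0.0671 0.0817 0.1008 0.1251]
0.16 483 [0.0507 0.0598 0.0756 0.0998 0.122 ]
0.18 678 [0.0432 0.0588 0.0918 0.1502 0.1693]
0.2 337 [0.0814 0.1113 0.1551 0.1616 0.1726]
0.22 403 [0.1503 0.1539 0.1558 0.1654 0.1744]
```

View pics/side8.png

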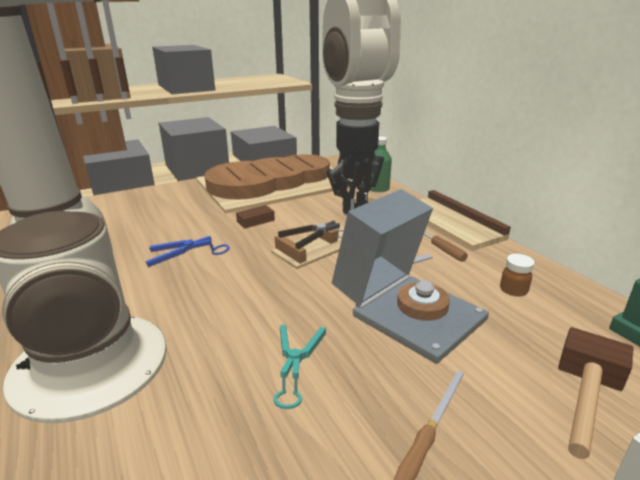

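Call:
servo_tool:
  steps:
    - {"x":0,"y":0,"z":0,"yaw":0}
    - {"x":0,"y":0,"z":0,"yaw":0}
    - {"x":0,"y":0,"z":10,"yaw":0}
    - {"x":0,"y":0,"z":40,"yaw":0}
    - {"x":0,"y":0,"z":80,"yaw":0}
    - {"x":0,"y":30,"z":90,"yaw":10}
    - {"x":-15,"y":80,"z":90,"yaw":20}
    - {"x":-30,"y":130,"z":90,"yaw":30}
    - {"x":-40,"y":160,"z":90,"yaw":40}
  grip: 70

```text
time: 8.05
ee_pos: [0.4612, 0.1588, 0.2508]
tcp_rot: [179.8, 0.0, 146.7]
wrist_force: [-0.3, 0.2, 0.9]
opening: 0.0699
```

```bash
python3 - <<'E'
from h import *
o=get_obs();print(o['ee_pos'],o['tcp_rot'],o['wrist_force'],o['opening'],o['time'])
A=np.array([.5465,-.1633,0]);yaw=np.radians(16.2);R=np.array([[np.cos(yaw),-np.sin(yaw),0],[np.sin(yaw),np.cos(yaw),0],[0,0,1]])
for n in("side","top"):
    im,D=snap(n,n+"9")
    U=(cloud(n,D)-A)@R
    sel=(abs(U[...,0])<.085)&(U[...,1]>.0)&(U[...,1]<.2)&(U[...,2]>.08)&(U[...,2]<.23)&(D>0)&(im.max(-1)<150)
    q=U[sel];print(n,len(q))
    if len(q):
        print("zmax",np.percentile(q[:,2],[95,98,99.5]))
        hi=q[q[:,2]>.19];print("hi y",np.percentile(hi[:,1],[2,50,98]),hi[:,0].min(),hi[:,0].max()) if len(hi) else 0
        # inside top-face plane: |x|<.05
        rng=np.random.default_rng(0);i=q[(abs(q[:,0])<.06)];best=(0,)
        for _ in range(300):
            p=i[rng.choice(len(i),3,False)];w=np.cross(p[1]-p[0],p[2]-p[0]);w/=np.linalg.norm(w)+1e-12
            if abs(w[1])<.8: continue
            c=(abs((i-p[0])@w)<.003);
            if c.sum()>best[0]: best=(c.sum(),c)
        if best[0]:
            p=i[best[1]];w=np.linalg.svd(p-p.mean(0),full_matrices=False)[2][2];w*=np.sign(w[1]);print("plane",best[0],w,"guard angle",np.degrees(np.arctan2(w[1],w[2])),p.mean(0))
cv2.imwrite("pics/c11.png",cv2.resize(im[60:260,200:500,::-1],(800,533)))
E
```

```text
[0.4611913  0.15878471 0.25083777] [1.79784252e+02 8.06244456e-03 1.46655470e+02] [-0.31983487  0.21485699  0.8611004 ] 0.06986681786781992 8.05
side 5070
zmax [0.20094531 0.20232894 0.20332398]
hi y [0.05896453 0.08838372 0.11510098] -0.07489517955764045 0.07734300580410752
plane 151 [ 0.04278572  0.32693179 -0.94407891] guard angle 160.89917851987286 [0.00343201 0.09367867 0.19795712]
top 6197
zmax [0.20174964 0.20302945 0.20427407]
hi y [0.05876158 0.09184363 0.11863985] -0.07454159004894831 0.07653252909497923
plane 1624 [0.00107874 0.97118319 0.23833181] guard angle 76.21188870794836 [-0.00275614  0.12714419  0.15543665]
```

View pics/top9.png

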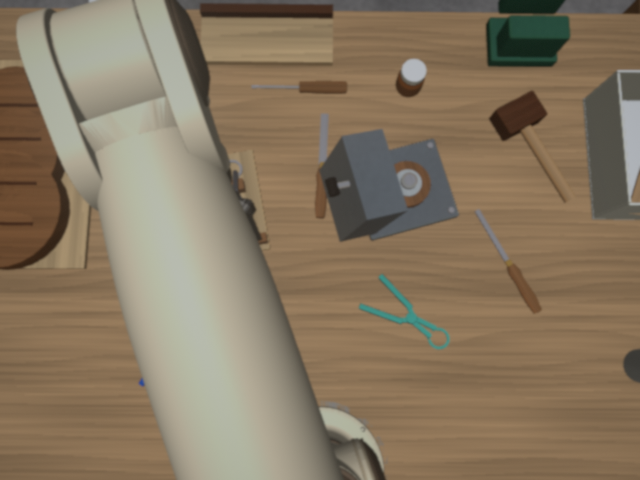

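View pics/side9.png

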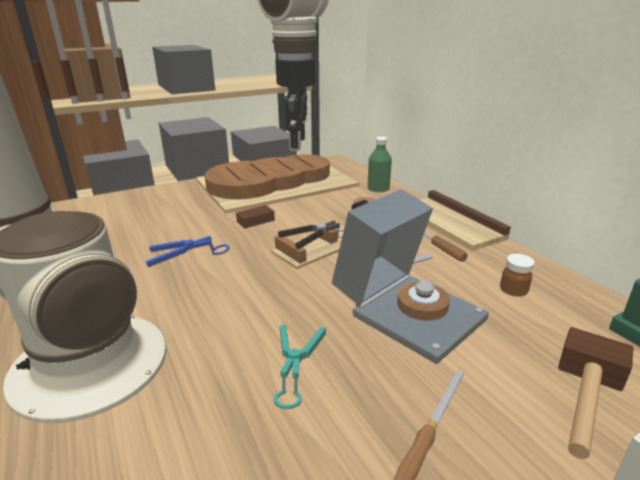

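```bash
python3 - <<'E'
from h import *
A=np.array([.5465,-.1633,0]);yaw=np.radians(16.2);uy=np.array([-np.sin(yaw),np.cos(yaw),0]);ux=np.array([np.cos(yaw),np.sin(yaw),0])
d=np.load("pics/top9.npz");im=d['im'];C=cloud("top",d['D'])
k=(im.max(-1)<55);k[:,:322]=0;k[:,345:]=0;k[:170]=0;k[205:]=0
v,u=np.nonzero(k);print(k.sum(),u.mean(),v.mean(),u.min(),u.max(),v.min(),v.max(),np.median(C[k],0))
H=A+85e-3*uy+[0,0,.022]
for a in(72,74,76,78,80,82):
    t=np.radians(a)+.6656;p=H-uy*.1716*np.cos(t)+np.array([0,0,.1716*np.sin(t)])
    e=lambda L,h:H+uy*(-L*np.cos(np.radians(a))+h*np.sin(np.radians(a)))+np.array([0,0,L*np.sin(np.radians(a))+h*np.cos(np.radians(a))])
    print(a,p.round(4),proj("top",p).round(1),"rim",e(.170,0).round(3),proj("top",e(.17,0)).round(1),proj("top",e(.17,.076)).round(1),proj("side",e(.17,0)-.075*ux).round(1),proj("side",e(.17,.076)-.075*ux).round(1))
cv2.imwrite("pics/c12.png",cv2.resize(im[120:250,310:470,::-1],(800,650))[:600])
# axle
s=np.load("pics/side9.npz")['im'];cv2.imwrite("pics/c13.png",cv2.resize(s[180:360,320:500,::-1],(600,600),interpolation=cv2.INTER_CUBIC))
E
```

```text
205 331.8390243902439 186.71219512195123 325 339 177 196 [ 0.50252612 -0.01517336  0.18575999]
72 [ 0.5063 -0.0249  0.1831] [337.6 184.9] rim [ 0.537 -0.132  0.184] [400.5 167.7] [361.1 174.8] [385.2 237.8] [352.1 211.5]
74 [ 0.5047 -0.0196  0.181 ] [334.4 186.1] rim [ 0.536 -0.127  0.185] [397.4 168.3] [357.3 176. ] [382.5 235.7] [349.2 210.8]
76 [ 0.5032 -0.0143  0.1786] [331.3 187.3] rim [ 0.534 -0.121  0.187] [394.4 168.9] [353.5 177.2] [379.8 233.7] [346.4 210.3]
78 [ 0.5017 -0.0091  0.1761] [328.2 188.5] rim [ 0.533 -0.116  0.188] [391.2 169.5] [349.8 178.4] [377.  231.8] [343.6 209.9]
80 [ 0.5002 -0.004   0.1733] [325.2 189.7] rim [ 0.531 -0.11   0.189] [388.  170.2] [346.1 179.6] [374.3 230.1] [340.9 209.6]
82 [0.4987 0.0011 0.1704] [322.2 190.9] rim [ 0.529 -0.104  0.19 ] [384.8 171. ] [342.4 180.9] [371.5 228.5] [338.3 209.5]
```

View pics/c12.png

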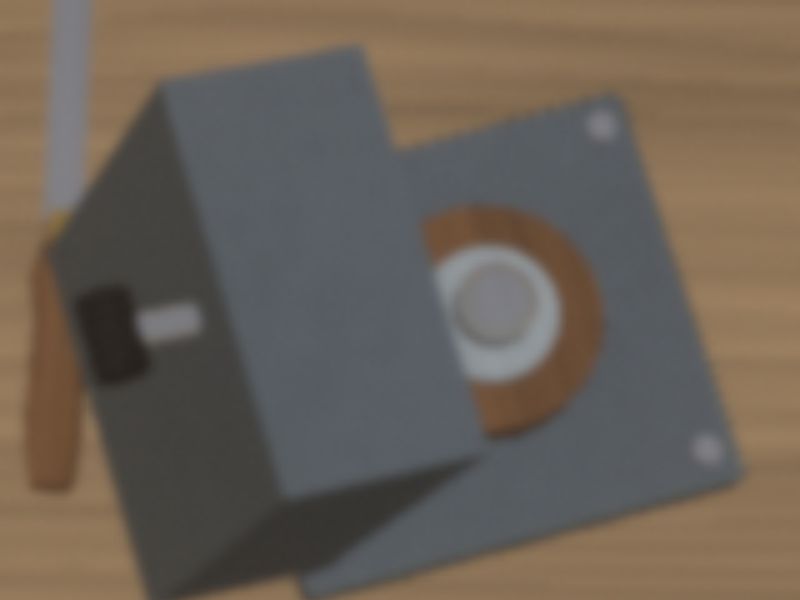

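View pics/c13.png

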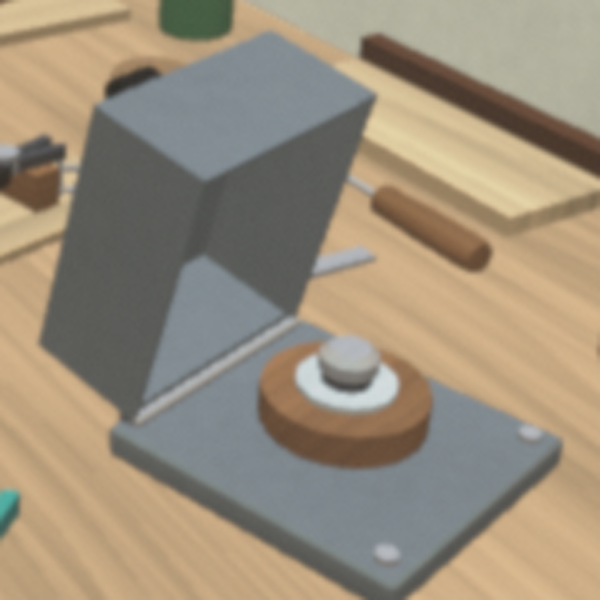

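Call:
servo_tool:
  steps:
    - {"x":10,"y":-40,"z":0,"yaw":-10}
    - {"x":22,"y":-90,"z":0,"yaw":-20}
    - {"x":34,"y":-140,"z":0,"yaw":-30}
    - {"x":42,"y":-172,"z":0,"yaw":-40.5}
    - {"x":42,"y":-172,"z":-25,"yaw":-40.5}
    - {"x":42,"y":-172.5,"z":-55,"yaw":-40.5}
    - {"x":42,"y":-172.5,"z":-78,"yaw":-40.5}
    - {"x":42,"y":-172.5,"z":-87,"yaw":-40.5}
    - {"x":42,"y":-172.5,"z":-87,"yaw":-40.5}
  grip: 55

```text
time: 9.28
ee_pos: [0.5031, -0.0135, 0.1641]
tcp_rot: [179.8, -0.0, 106.1]
wrist_force: [0.7, 0.4, -0.6]
opening: 0.0551
```

Call:
servo_tool:
  steps:
    - {"x":0,"y":0,"z":0,"yaw":0}
    - {"x":0,"y":0,"z":0,"yaw":0}
    - {"x":0,"y":0,"z":0,"yaw":0}
    - {"x":0,"y":0,"z":0,"yaw":0}
  grip: 20
  grip_force: 50

```text
time: 9.78
ee_pos: [0.5046, -0.0132, 0.1658]
tcp_rot: [179.5, 0.0, 106.1]
wrist_force: [5.5, 1.1, 3.1]
opening: 0.029
```

Call:
servo_tool:
  steps:
    - {"x":-1,"y":4,"z":-2,"yaw":0}
    - {"x":-2,"y":8,"z":-4,"yaw":0}
    - {"x":-3,"y":11,"z":-5,"yaw":0}
    - {"x":-3,"y":11,"z":-5,"yaw":0}

```text
time: 10.28
ee_pos: [0.5016, -0.0026, 0.1606]
tcp_rot: [179.6, 0.1, 106.1]
wrist_force: [2.1, -4.6, -4.1]
opening: 0.0289
```

```bash
cat > g.py <<'E'
from h import *
def guard(name):
    A=np.array([.5465,-.1633,0]);yaw=np.radians(16.2);R=np.array([[np.cos(yaw),-np.sin(yaw),0],[np.sin(yaw),np.cos(yaw),0],[0,0,1]])
    im,D=snap("side",name)
    U=(cloud("side",D)-A)@R
    sel=(abs(U[...,0])<.085)&(U[...,1]>.0)&(U[...,1]<.2)&(U[...,2]>.08)&(U[...,2]<.17)&(D>0)&(im.max(-1)<150)
    P3=U[sel];L=[]
    for z in np.arange(.09,.17,.01):
        q=P3[abs(P3[:,2]-z)<.005];L.append((z,np.percentile(q[:,1],4)))
    L=np.array(L);c=np.polyfit(L[:,0],L[:,1],1);print("rim slope angle",90+np.degrees(np.arctan(c[0])),"via hinge",np.degrees(np.arctan2(L[:,0]-.022,.085-L[:,1])).round(1))
    # top edge face (front end of hood), plane fit for z>.185
    h=(abs(U[...,0])<.06)&(U[...,1]>.03)&(U[...,1]<.13)&(U[...,2]>.182)&(U[...,2]<.215)&(D>0)&(im.max(-1)<150)
    p=U[h];w=np.linalg.svd(p-np.median(p,0),full_matrices=False)[2][2];w*=np.sign(w[2]);print("end face tilt: angle",90-np.degrees(np.arctan2(w[1],w[2])),w,len(p))
E
python3 - <<'E'
from g import *
o=get_obs();print(o['ee_pos'],o['wrist_force'],o['opening'],o['time'])
guard("side10")
E
```

```text
[ 0.50162534 -0.00264685  0.16055434] [ 2.09462589 -4.59209992 -4.09565148] 0.02893052151816078 10.275
rim slope angle 79.39314993979352 via hinge [79.8 78.8 80.  79.5 79.5 79.2 79.1 79.5 79.6]
end face tilt: angle 99.6573327532014 [-0.00161595 -0.16775508  0.98582738] 1173
```

Call:
servo_tool:
  steps:
    - {"x":0,"y":0,"z":0,"yaw":0}
    - {"x":0,"y":0,"z":0,"yaw":0}
    - {"x":0,"y":0,"z":10,"yaw":0}
    - {"x":0,"y":0,"z":40,"yaw":0}
    - {"x":0,"y":0,"z":80,"yaw":0}
    - {"x":0,"y":30,"z":90,"yaw":10}
    - {"x":-15,"y":80,"z":90,"yaw":20}
    - {"x":-30,"y":130,"z":90,"yaw":30}
    - {"x":-40,"y":160,"z":90,"yaw":40}
  grip: 80

```text
time: 11.45
ee_pos: [0.4609, 0.1594, 0.2516]
tcp_rot: [179.5, 0.1, 146.5]
wrist_force: [1.0, -0.1, 0.1]
opening: 0.0803
```

```bash
python3 - <<'E'
from g import *
o=get_obs();print(o['ee_pos'],o['tcp_rot'],o['q'],o['opening'],o['time'])
guard("side11")
for nm,t,px in(("c10",[.5583,-.2001],(448.7,267.8)),("c8",[.5569,-.2006],(449,249.5))):
    for z in np.arange(.1,.18,.01): print(nm,z.round(3),proj("side",[*t,z]).round(1),px)
d=np.load("pics/top0.npz");im=d['im'];C=cloud("top",d['D']);Z=C[...,2]
g=cv2.cvtColor(im,cv2.COLOR_RGB2GRAY)
# dark handles
m=(im.max(-1)<75);m[:195]=0;m[250:]=0;m[:,:210]=0;m[:,270:]=0
n,l,st,ce=cv2.connectedComponentsWithStats(m.astype(np.uint8))
for i in range(1,n):
    if st[i,4]>30:
        v,u=np.nonzero(l==i);vx,vy,x0,y0=cv2.fitLine(np.stack([u,v],1).astype(np.float32),2,0,.01,.01).ravel()
        Q=np.array([onz("top",a,b,.054)[:2] for a,b in zip(u,v)]);print(st[i],ce[i],np.median(Z[l==i]))
        r=cv2.minAreaRect((Q*1000).astype(np.float32));f=cv2.fitLine((Q*1000).astype(np.float32),2,0,.01,.01).ravel();print(r,f,np.degrees(np.arctan2(f[1],f[0])))
# pivot
for z in(.05,.058,.062): print("pivot",onz("top",233.4,194,z),np.median(Z[192:197,231:236]))
E
```

```text
[0.46086469 0.15937602 0.25155846] [1.79508709e+02 1.33166322e-01 1.46534382e+02] [18.96295292 -3.5357975   3.75448578 96.81969038  0.19401886 52.42879704] 0.08025559972668381 11.45
rim slope angle 79.79892872726374 via hinge [78.9 79.4 79.5 79.2 79.3 79.3 79.2 79.3 79.7]
end face tilt: angle 99.67408033803343 [-0.00161545 -0.16804323  0.9857783 ] 1466
c10 0.1 [443.2 280.6] (448.7, 267.8)
c10 0.11 [444.  275.6] (448.7, 267.8)
c10 0.12 [444.7 270.5] (448.7, 267.8)
c10 0.13 [445.4 265.4] (448.7, 267.8)
c10 0.14 [446.2 260.2] (448.7, 267.8)
c10 0.15 [446.9 254.9] (448.7, 267.8)
c10 0.16 [447.7 249.6] (448.7, 267.8)
c10 0.17 [448.5 244.2] (448.7, 267.8)
c8 0.1 [442.8 280.9] (449, 249.5)
c8 0.11 [443.5 275.9] (449, 249.5)
c8 0.12 [444.3 270.8] (449, 249.5)
c8 0.13 [445.  265.7] (449, 249.5)
c8 0.14 [445.7 260.5] (449, 249.5)
c8 0.15 [446.5 255.2] (449, 249.5)
c8 0.16 [447.3 249.9] (449, 249.5)
c8 0.17 [448.  244.5] (449, 249.5)
[240 199  21  41 158] [250.59493671 219.35443038] 0.05396005679521207
((472.82611083984375, 138.16383361816406), (87.34789276123047, 7.770225524902344), 24.463590621948242) [9.1403490e-01 4.0563557e-01 4.7141595e+02 1.3723570e+02] 23.930962
[220 200  10  46 188] [224.04255319 223.22340426] 0.05383235691868274
((465.013427734375, 187.71847534179688), (8.942066192626953, 88.89989471435547), 85.3992919921875) [ 9.9712682e-01 -7.5750500e-02  4.6334088e+02  1.8803864e+02] -4.3443456
pivot [0.522221   0.17266437 0.05      ] 0.05531273996837532
pivot [0.52019965 0.17138736 0.058     ] 0.05531273996837532
pivot [0.51918897 0.17074886 0.062     ] 0.05531273996837532
```

Call:
servo_tool:
  steps:
    - {"x":2,"y":1,"z":-30,"yaw":10}
    - {"x":5,"y":2,"z":-70,"yaw":20}
    - {"x":8,"y":3,"z":-110,"yaw":30}
    - {"x":9,"y":3.5,"z":-140,"yaw":40}
    - {"x":9,"y":3.5,"z":-165,"yaw":43.4}
    - {"x":9,"y":3.5,"z":-180,"yaw":43.4}
    - {"x":9,"y":3.5,"z":-180,"yaw":43.4}
  grip: 84

```text
time: 12.38
ee_pos: [0.4688, 0.1648, 0.0713]
tcp_rot: [179.5, 0.0, -169.6]
wrist_force: [1.2, 0.4, 0.5]
opening: 0.084
```

```bash
python3 - <<'E'
from h import *
im,D=snap("side","side12");o=get_obs();print(o['ee_pos'],o['tcp_rot'],o['q'],o['opening'],o['time'])
cv2.imwrite("pics/c14.png",cv2.resize(im[130:280,240:400,::-1],(640,600),interpolation=cv2.INTER_CUBIC))
for z in(.04,.05,.06,.07,.08,.09): print(z,(proj("side",[*o['ee_pos'][:2],z])-[240,130])*4)
E
```

```text
[0.46930474 0.16498484 0.07220942] [ 1.79465453e+02  9.86421037e-02 -1.69576905e+02] [ 19.0748447   -2.46028909 -15.07976192  77.20259454   0.51362557
   8.65208683] 0.08458465719975382 12.425
0.04 [246.62107269 430.39004433]
0.05 [246.20574195 414.83833642]
0.06 [245.78666741 399.14644516]
0.07 [245.36379822 383.31246658]
0.08 [244.93708261 367.33446201]
0.09 [244.50646786 351.21045739]
```

View pics/c14.png

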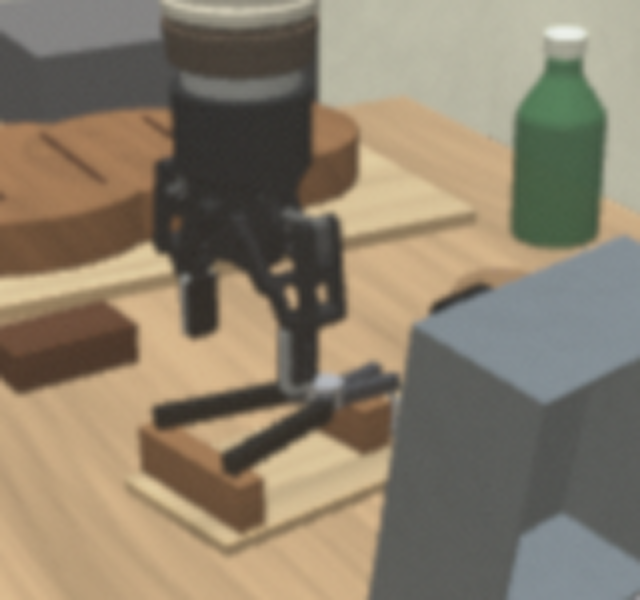

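Call:
servo_tool:
  steps:
    - {"x":0.5,"y":-2,"z":-15,"yaw":-0.4}
    - {"x":0.5,"y":-2,"z":-30,"yaw":-0.4}
    - {"x":0.5,"y":-2,"z":-42,"yaw":-0.4}
    - {"x":0.5,"y":-2,"z":-46,"yaw":-0.4}
    - {"x":0.5,"y":-2,"z":-46,"yaw":-0.4}

```text
time: 13.05
ee_pos: [0.4697, 0.163, 0.026]
tcp_rot: [179.5, 0.1, -170.0]
wrist_force: [-0.3, -0.3, -0.1]
opening: 0.0839
```

```bash
python3 - <<'E'
from h import *
im,D=snap("side","side13");o=get_obs();print(o['ee_pos'],o['tcp_rot'],o['wrist_force'],o['opening'],o['time'])
cv2.imwrite("pics/c15.png",cv2.resize(im[130:280,240:400,::-1],(640,600),interpolation=cv2.INTER_CUBIC))
E
```

```text
[0.46991672 0.16302619 0.02636773] [ 1.79462619e+02  1.09073631e-01 -1.69980048e+02] [-0.40090002  0.30485632  0.12842611] 0.08415700058427501 13.1
```

View pics/c15.png

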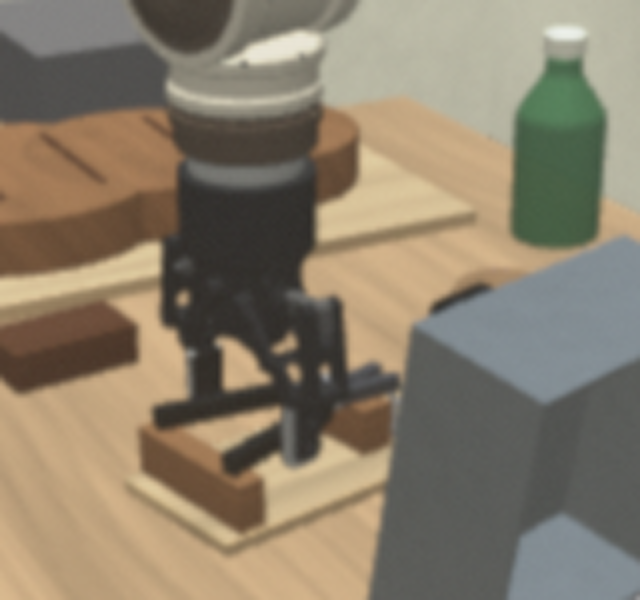

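Call:
servo_tool:
  steps:
    - {"x":0,"y":0,"z":0,"yaw":0}
    - {"x":0,"y":0,"z":0,"yaw":0}
    - {"x":0,"y":0,"z":0,"yaw":0}
  grip: 66
  grip_force: 80

```text
time: 13.48
ee_pos: [0.4703, 0.1633, 0.0273]
tcp_rot: [179.4, 0.2, -170.0]
wrist_force: [-1.2, 0.6, 6.3]
opening: 0.0661
```

Call:
servo_tool:
  steps:
    - {"x":0,"y":0,"z":2,"yaw":0}
    - {"x":0,"y":0,"z":4,"yaw":0}
    - {"x":0,"y":0,"z":6,"yaw":0}
    - {"x":0,"y":0,"z":6,"yaw":0}
    - {"x":0,"y":0,"z":6,"yaw":0}
  grip: 25

```text
time: 14.1
ee_pos: [0.4705, 0.1633, 0.0333]
tcp_rot: [179.4, 0.2, -170.0]
wrist_force: [1.3, 0.5, 3.1]
opening: 0.0316
```

```bash
python3 - <<'E'
from h import *
im,D=snap("side","side14");o=get_obs();print(o['ee_pos'],o['tcp_rot'],o['wrist_force'],o['torque'],o['opening'],o['time'])
cv2.imwrite("pics/c16.png",cv2.resize(im[130:280,240:400,::-1],(640,600),interpolation=cv2.INTER_CUBIC))
E
```

```text
[0.47056317 0.16330783 0.03334345] [ 179.43981561    0.2090915  -169.97656603] [0.51651938 1.46080911 2.24819946] [ 0.13655528 -0.27187039  0.07474795] 0.03193774545933272 14.15
```

View pics/c16.png

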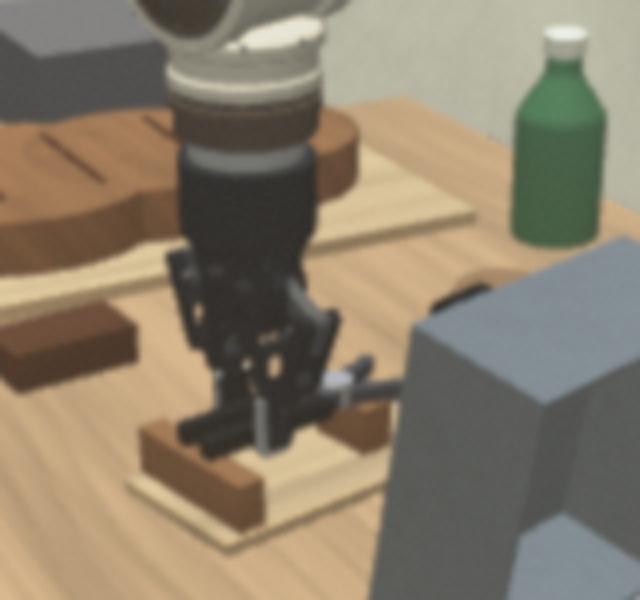

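Call:
servo_tool:
  steps:
    - {"x":0,"y":0,"z":5,"yaw":0}
    - {"x":0,"y":0,"z":15,"yaw":0}
    - {"x":0,"y":0,"z":35,"yaw":0}
    - {"x":0,"y":0,"z":60,"yaw":0}
    - {"x":0,"y":0,"z":80,"yaw":0}
    - {"x":0,"y":0,"z":80,"yaw":0}

```text
time: 14.9
ee_pos: [0.4713, 0.1635, 0.115]
tcp_rot: [179.4, 0.4, -170.0]
wrist_force: [0.6, 0.6, -2.5]
opening: 0.0319
```

```bash
python3 - <<'E'
from h import *
o=get_obs();print(o['ee_pos'],o['tcp_rot'],o['wrist_force'],o['torque'],o['opening'],o['time'])
im,D=snap("side","side15")
cv2.imwrite("pics/c17.png",cv2.resize(im[110:260,240:400,::-1],(640,600),interpolation=cv2.INTER_CUBIC))
im,D=snap("top","top15")
E
```

```text
[0.4712845  0.16353866 0.11497743] [ 179.41814028    0.35172652 -169.98162179] [ 0.64828027  0.59598442 -2.49436367] [ 0.01040223  0.09536958 -0.01050915] 0.031894276295108624 14.9
```

View pics/c17.png

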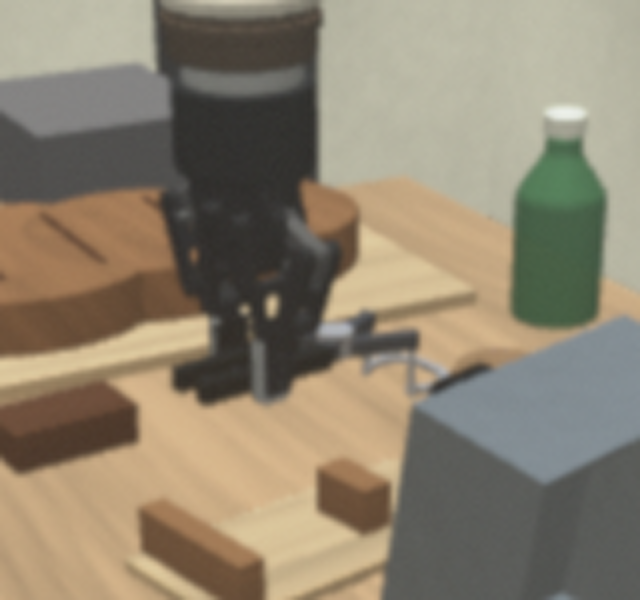

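View pics/top15.png

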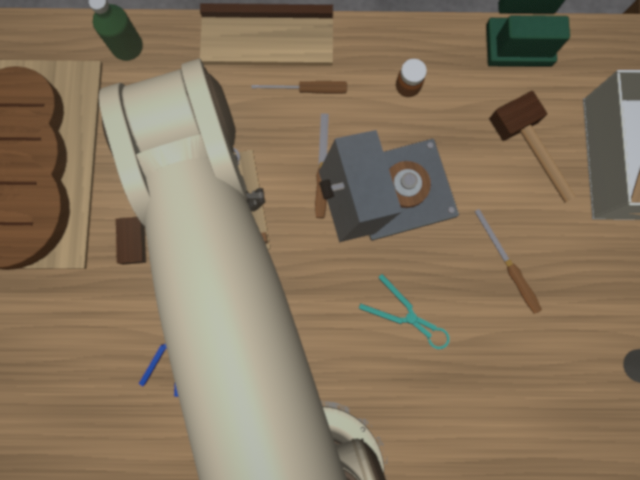

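Call:
servo_tool:
  steps:
    - {"x":0,"y":0,"z":30,"yaw":0}
    - {"x":0,"y":0,"z":70,"yaw":0}
    - {"x":0,"y":0,"z":110,"yaw":0}
    - {"x":0,"y":0,"z":145,"yaw":1}
    - {"x":-3,"y":-25,"z":170,"yaw":2}
    - {"x":-6,"y":-65,"z":175,"yaw":3}
    - {"x":-9,"y":-110,"z":175,"yaw":4}
    - {"x":-12,"y":-155,"z":175,"yaw":5}
    - {"x":-15,"y":-200,"z":175,"yaw":6.2}
    - {"x":-18,"y":-245,"z":175,"yaw":6.2}
    - {"x":-21,"y":-290,"z":175,"yaw":6.2}
    - {"x":-24,"y":-320,"z":175,"yaw":6.2}

```text
time: 16.5
ee_pos: [0.4458, -0.1586, 0.2865]
tcp_rot: [179.4, 0.1, -163.8]
wrist_force: [0.0, 0.5, -3.3]
opening: 0.0319
```

```bash
python3 - <<'E'
from h import *
o=get_obs();print(o['ee_pos'],o['tcp_rot'],o['wrist_force'],o['opening'],o['time'],o['q'])
d=np.load("pics/top15.npz");im=d['im']
g=cv2.resize(im[160:205,385:430],(900,900),interpolation=cv2.INTER_CUBIC)
cv2.imwrite("pics/c18.png",g[:600,:800,::-1]);cv2.imwrite("pics/c18.png",cv2.resize(g,(600,600))[...,::-1])
print(onz("top",409.6,180.4,.077))
h=cv2.cvtColor(im,cv2.COLOR_RGB2HSV);sub=(slice(160,205),slice(380,435))
# hub: bright low-sat
m=(im.min(-1)>120)&((im.max(-1).astype(int)-im.min(-1))<25);m[:160]=0;m[205:]=0;m[:,:385]=0;m[:,:][:,435:]=0
v,u=np.nonzero(m);(c,r)=cv2.minEnclosingCircle(np.stack([u,v],1).astype(np.float32));print("hub",c,r,onz("top",*c,.056),m.sum())
E
```

```text
[ 0.44578986 -0.15855793  0.28647142] [ 1.79390688e+02  7.54195110e-02 -1.63849301e+02] [ 0.00781315  0.52171149 -3.26500461] 0.03187433614212993 16.5 [-19.90295219  -3.60661112   7.6394967  101.5437508    0.53699177
 -36.05544666]
[ 0.54546496 -0.16682856  0.077     ]
hub (407.5, 182.0) 13.647443771362305 [ 0.54815478 -0.1665123   0.056     ] 533
```

View pics/c18.png

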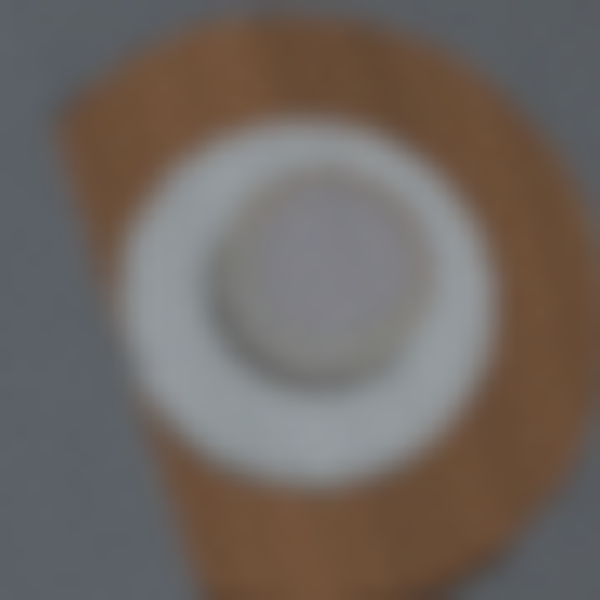

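Call:
servo_tool:
  steps:
    - {"x":1,"y":-20,"z":-20,"yaw":0}
    - {"x":2,"y":-36.5,"z":-50,"yaw":0}
    - {"x":2,"y":-36.5,"z":-85,"yaw":0}
    - {"x":2,"y":-36.5,"z":-120,"yaw":0}
    - {"x":2,"y":-36.5,"z":-145,"yaw":0}
    - {"x":2,"y":-36.5,"z":-155,"yaw":0}
    - {"x":2,"y":-36.5,"z":-155,"yaw":0}

```text
time: 17.38
ee_pos: [0.4474, -0.1949, 0.1309]
tcp_rot: [179.3, 0.0, -163.8]
wrist_force: [-0.1, 0.0, -1.9]
opening: 0.0316
```

```bash
python3 - <<'E'
from h import *
o=get_obs();print(o['ee_pos'],o['tcp_rot'],o['wrist_force'],o['opening'],o['time'])
for n in("side","top"): im,D=snap(n,n+"16")
im=np.load("pics/side16.npz")['im']
cv2.imwrite("pics/c19.png",cv2.resize(im[210:330,340:500,::-1],(800,600),interpolation=cv2.INTER_CUBIC))
E
```

```text
[ 0.44741168 -0.19486962  0.13089365] [ 1.79338774e+02  1.14472982e-02 -1.63847880e+02] [-0.131949    0.00234546 -1.93815849] 0.031595969585723055 17.375
```

View pics/side16.png

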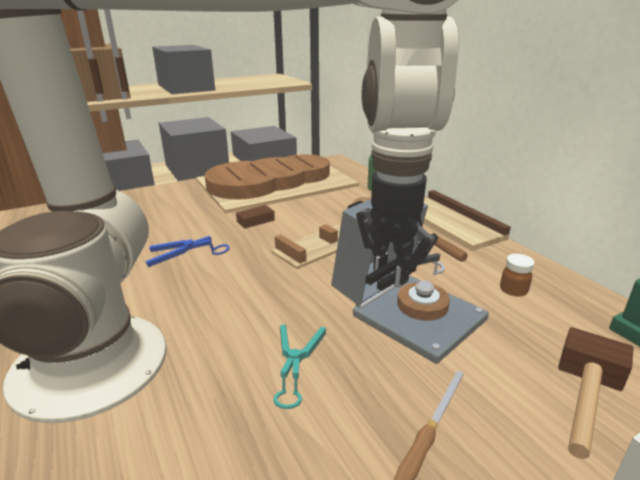

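View pics/c19.png

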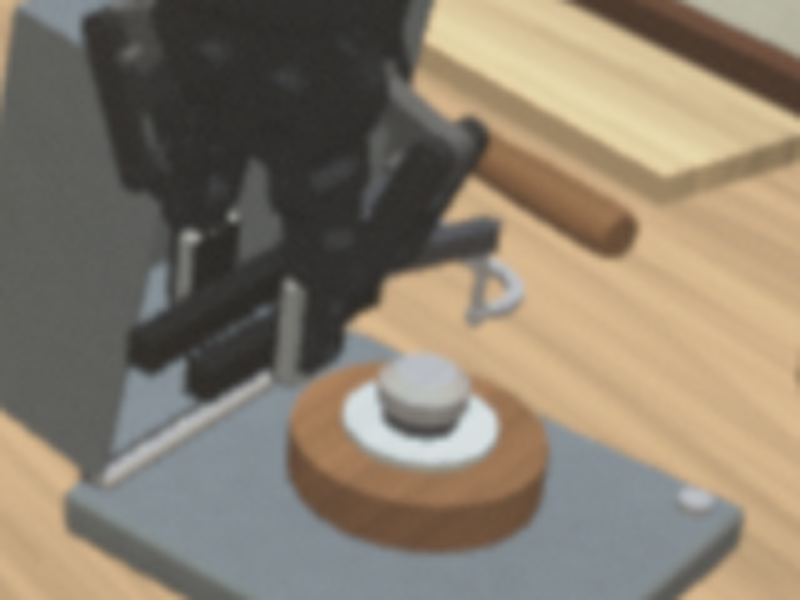

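View pics/top16.png

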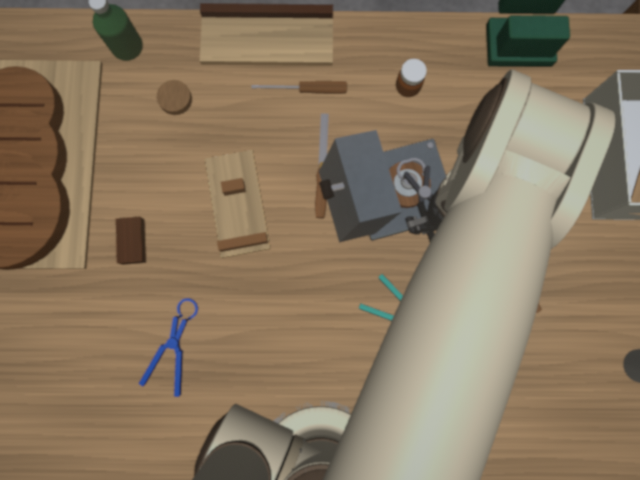

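```bash
python3 - <<'E'
from h import *
im=np.load("pics/top16.npz")['im']
cv2.imwrite("pics/c20.png",cv2.resize(im[150:210,380:450,::-1],(700,600),interpolation=cv2.INTER_CUBIC))
a=np.array([.547,-.1665]);
for z in(.06,.0615,.077,.1116,.1136): print(z,proj("top",[*a,z]),(proj("top",[*a,z])-[380,150]+.5)*10,"side",proj("side",[*a,z]),(proj("side",[*a,z])-[340,210]+.5)*5)
print(529/ (1.055-.11))
E
```

```text
0.06 [407.86218207 182.02066907] [283.62182074 325.20669065] side [422.79296026 292.25951215] [416.46480128 413.79756077]
0.0615 [407.99694497 181.81196406] [284.9694497  323.11964062] side [422.87752507 291.55891766] [416.88762533 410.29458829]
0.077 [409.41260578 179.61955428] [299.12605781 301.19554276] side [423.75998447 284.24800193] [421.29992234 373.74000964]
0.1116 [412.73268963 174.47779697] [332.32689627 249.77796972] side [425.78832297 267.44381602] [431.44161486 289.71908009]
0.1136 [412.93171318 174.16957259] [334.31713178 246.69572588] side [425.90811294 266.45139147] [432.0405647  284.75695737]
559.7883597883598
```

View pics/c20.png

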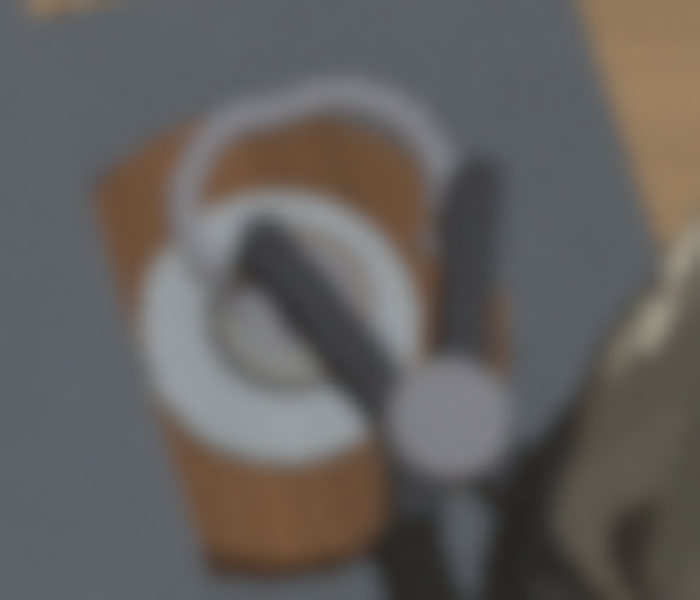

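```bash
python3 - <<'E'
from h import *
A=np.array([.547,-.1665,0]);yaw=np.radians(16.2);R=np.array([[np.cos(yaw),-np.sin(yaw),0],[np.sin(yaw),np.cos(yaw),0],[0,0,1]])
for n,ox,oy,s,pts in(("top",380,150,10,[(180,200),(340,92),(430,130),(300,105),(205,265),(262,235),(370,370),(485,175),(470,330),(450,415)]),("side",340,210,5,[(478,290),(520,290),(500,312),(472,318),(490,235),(450,245),(425,365),(230,310)])):
    d=np.load(f"pics/{n}16.npz");C=cloud(n,d['D'])
    for x,y in pts:
        p=C[int(round(oy+y/s-.5)),int(round(ox+x/s-.5))];print(n,x,y,p.round(4),"unit",((p-A)@R*1000).round(1))
d=np.load("pics/top16.npz");C=(cloud("top",d['D'])-A)@R
print((d['D'][160:180,395:430]*1000).astype(int)[::2,::2])
E
```

```text
top 180 200 [ 0.5553 -0.1394  0.1115] unit [ 15.5  23.7 111.5]
top 340 92 [ 0.5756 -0.1688  0.115 ] unit [ 26.8 -10.2 115. ]
top 430 130 [ 0.5708 -0.184   0.1126] unit [ 18.  -23.4 112.6]
top 300 105 [ 0.5743 -0.1618  0.1128] unit [ 27.5  -3.1 112.8]
top 205 265 [ 0.5441 -0.1431  0.1107] unit [  3.8  23.3 110.7]
top 262 235 [ 0.539  -0.1478  0.1473] unit [ -2.4  20.2 147.3]
top 370 370 [ 0.5154 -0.1651  0.1475] unit [-30.   10.2 147.5]
top 485 175 [ 0.5499 -0.1868  0.1493] unit [ -2.9 -20.3 149.3]
top 470 330 [ 0.5226 -0.1827  0.1485] unit [-28.   -8.8 148.5]
top 450 415 [ 0.505  -0.1779  0.1528] unit [-43.5   0.8 152.8]
side 478 290 [ 0.5463 -0.1893  0.1226] unit [ -7.  -21.7 122.6]
side 520 290 [ 0.5714 -0.1849  0.1131] unit [ 18.3 -24.5 113.1]
side 500 312 [ 0.5605 -0.1877  0.1098] unit [  7.1 -24.2 109.8]
side 472 318 [ 0.5478 -0.1869  0.1111] unit [ -4.9 -19.9 111.1]
side 490 235 [ 0.548  -0.1907  0.1461] unit [ -5.8 -23.6 146.1]
side 450 245 [ 0.534  -0.1874  0.1445] unit [-18.3 -16.5 144.5]
side 425 365 [ 0.5525 -0.1606  0.0767] unit [ 6.9  4.1 76.7]
side 230 310 [ 0.4436 -0.1
[... 291 characters left out ...]
2 1044  982
   976 1077 1078 1076]
 [1044 1040  977 1039 1041 1044 1041 1039 1042 1039 1041 1041 1041 1039
   978  979  940  940]
 [1040  980  978 1038 1039 1036 1039 1038 1038 1042 1040 1041 1038 1039
   978  943  943  945]
 [1040  978  976 1041 1034 1035 1035 1033 1038 1040 1041 1040 1036 1039
   977  942  941  940]
 [1040  976  974 1039 1034  940  938 1021 1017 1033 1035 1038 1040 1040
   978  942  941  940]
 [1038 1040  976  975 1030  937  938  937 1011 1011 1033 1035 1039 1037
   971  941  939  938]
 [1040 1035  974  974 1017  939  938  939  939 1012 1013 1033 1034 1038
  1037  939  941  939]
 [1032 1032 1034 1018  963  947  940  939  942  937 1009 1019 1031 1036
  1039  942  940  936]]
```

Call:
servo_tool:
  steps:
    - {"x":-4,"y":-1,"z":0,"yaw":0}
    - {"x":-8,"y":-2.5,"z":-5,"yaw":0}
    - {"x":-8,"y":-2.5,"z":-15,"yaw":0}
    - {"x":-8,"y":-2.5,"z":-22,"yaw":0}
    - {"x":-8,"y":-2.5,"z":-22,"yaw":0}

```text
time: 18.1
ee_pos: [0.4397, -0.1975, 0.1094]
tcp_rot: [179.4, 0.1, -163.8]
wrist_force: [-0.8, 0.3, -2.6]
opening: 0.0318
```

```bash
cat > r.py <<'E'
from h import *
A=np.array([.547,-.1665,0]);yaw=np.radians(16.2);R=np.array([[np.cos(yaw),-np.sin(yaw),0],[np.sin(yaw),np.cos(yaw),0],[0,0,1]])
def look(k):
    o=get_obs();print(o['ee_pos'],o['tcp_rot'],o['wrist_force'],o['opening'],o['time'])
    zr=o['ee_pos'][2]-.021
    for n in("top","side"):
        im,D=snap(n,n+k);U=(cloud(n,D)-A)@R
        m=(abs(U[...,2]-zr-.001)<.006)&(abs(U[...,0])<.05)&(abs(U[...,1])<.035)&(D>0)
        m&=np.hypot(U[...,0],U[...,1])>.017
        v,u=np.nonzero(m);p=U[m]*1000
        print(n,"ring",len(p))
        if len(p)>5:
            f=p[abs(p[:,1])<8];print(" front x pct",np.percentile(f[:,0],[5,50,95]).round(1) if len(f) else 0," y ext",np.percentile(p[:,1],[2,98]).round(1),"L/R mean y",p[p[:,1]>15][:,1].mean().round(1),p[p[:,1]<-15][:,1].mean().round(1),"z L/R/F",p[p[:,1]>15][:,2].mean().round(1),p[p[:,1]<-15][:,2].mean().round(1),f[:,2].mean().round(1) if len(f) else 0)
        if n=="top":
            cv2.imwrite(f"pics/ct{k}.png",cv2.resize(im[150:210,380:450,::-1],(700,600),interpolation=cv2.INTER_CUBIC))
            q=U[(abs(U[...,2]-zr-.043)<.004)&(abs(U[...,0]+.052)<.012)&(abs(U[...,1])<.015)]*1000
            print(" pivot",len(q),q.mean(0).round(1) if len(q) else 0)
        else: cv2.imwrite(f"pics/cs{k}.png",cv2.resize(im[230:320,370:490,::-1],(800,600),interpolation=cv2.INTER_CUBIC))
E
python3 -c "from r import *;look('17')"
```

```text
[ 0.43972811 -0.19746641  0.10939677] [ 1.79373529e+02  5.78608079e-02 -1.63845813e+02] [-0.83053216  0.25723872 -2.60984914] 0.03182253036757626 18.1
top ring 149
 front x pct [17.2 19.7 22.4]  y ext [-25.8  25.6] L/R mean y 21.9 -20.8 z L/R/F 90.5 89.9 89.6
 pivot 129 [-5.340e+01  1.000e-01  1.311e+02]
side ring 75
 front x pct [18.8 20.4 22.5]  y ext [-26.2  -5.8] L/R mean y nan -22.1 z L/R/F nan 90.8 89.8r.py:13: RuntimeWarning: Mean of empty slice.
  f=p[abs(p[:,1])<8];print(" front x pct",np.percentile(f[:,0],[5,50,95]).round(1) if len(f) else 0," y ext",np.percentile(p[:,1],[2,98]).round(1),"L/R mean y",p[p[:,1]>15][:,1].mean().round(1),p[p[:,1]<-15][:,1].mean().round(1),"z L/R/F",p[p[:,1]>15][:,2].mean().round(1),p[p[:,1]<-15][:,2].mean().round(1),f[:,2].mean().round(1) if len(f) else 0)
  ret = ret.dtype.type(ret / rcount)
```

View pics/ct17.png

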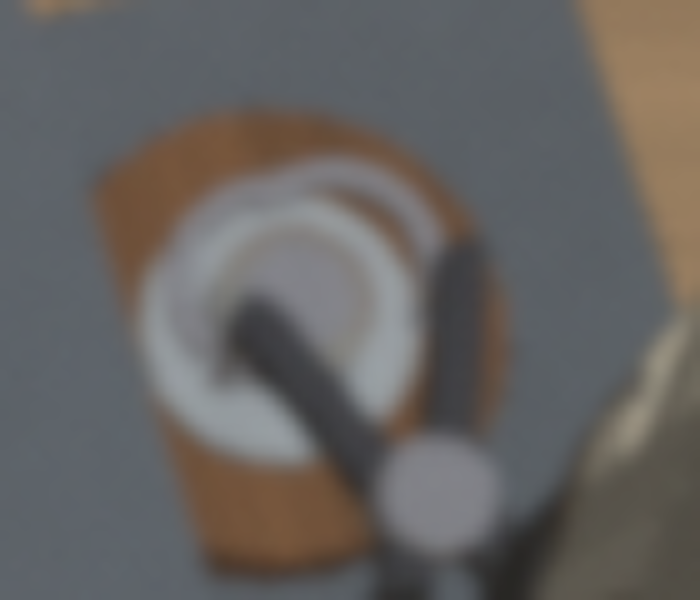

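View pics/cs17.png

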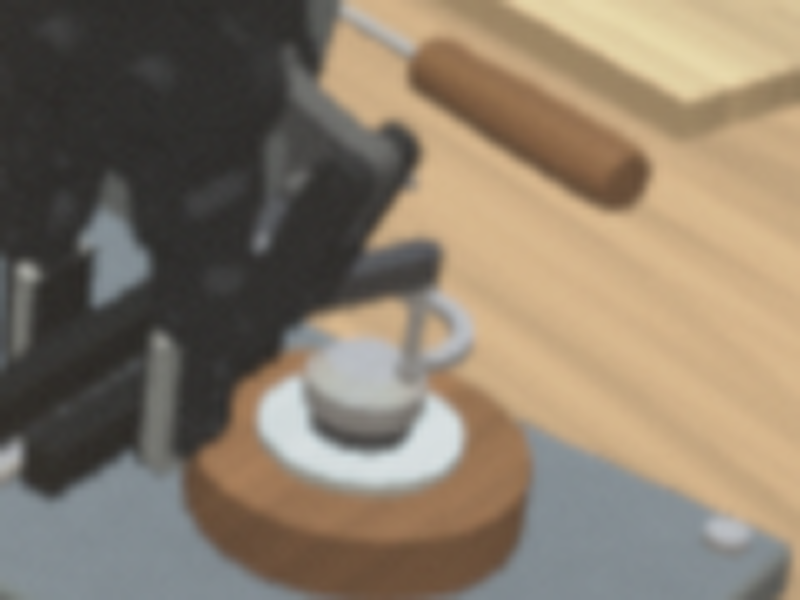

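```bash
python3 - <<'E'
from r import *
p=onz("top",423.5,198.8,.1311);print(((p-A)@R*1000).round(1))
E
```

```text
[-52.8  -0.  131.1]
```

Call:
servo_tool:
  steps:
    - {"x":1,"y":0.3,"z":-4,"yaw":0}
    - {"x":1,"y":0.3,"z":-8,"yaw":0}
    - {"x":1,"y":0.3,"z":-12,"yaw":0}
    - {"x":1,"y":0.3,"z":-12,"yaw":0}

```text
time: 18.7
ee_pos: [0.4409, -0.1972, 0.0978]
tcp_rot: [179.4, 0.1, -163.8]
wrist_force: [-0.1, -0.0, -3.0]
opening: 0.0318
```

```bash
python3 -W ignore -c "from r import *;look('18')"
```

```text
[ 0.44092516 -0.19724525  0.09782076] [ 1.79395234e+02  8.16170014e-02 -1.63844149e+02] [-0.11023311 -0.04827703 -2.98459536] 0.03182642349646454 18.7
top ring 150
 front x pct [18.1 20.4 23. ]  y ext [-25.   25.4] L/R mean y 21.5 -20.7 z L/R/F 78.9 78.8 78.8
 pivot 134 [-5.320e+01  1.000e-01  1.193e+02]
side ring 80
 front x pct [18.1 21.4 23.8]  y ext [-26.4  -3.9] L/R mean y nan -21.9 z L/R/F nan 79.0 78.7
```

View pics/ct18.png

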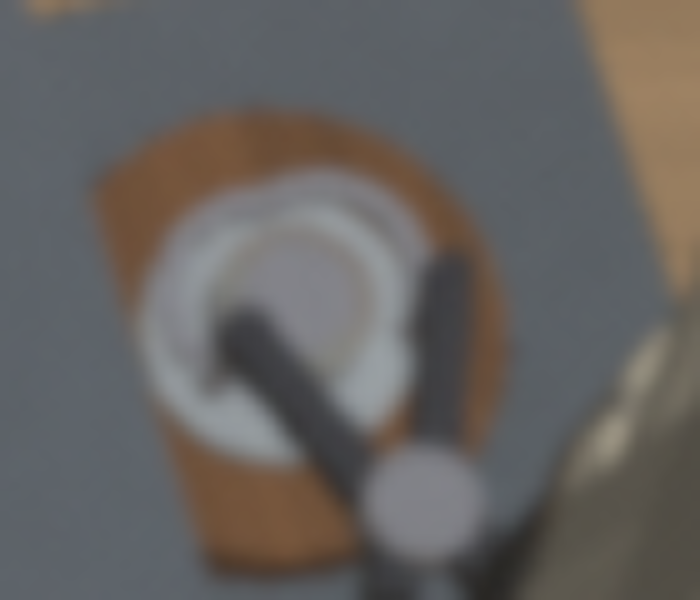

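View pics/cs18.png

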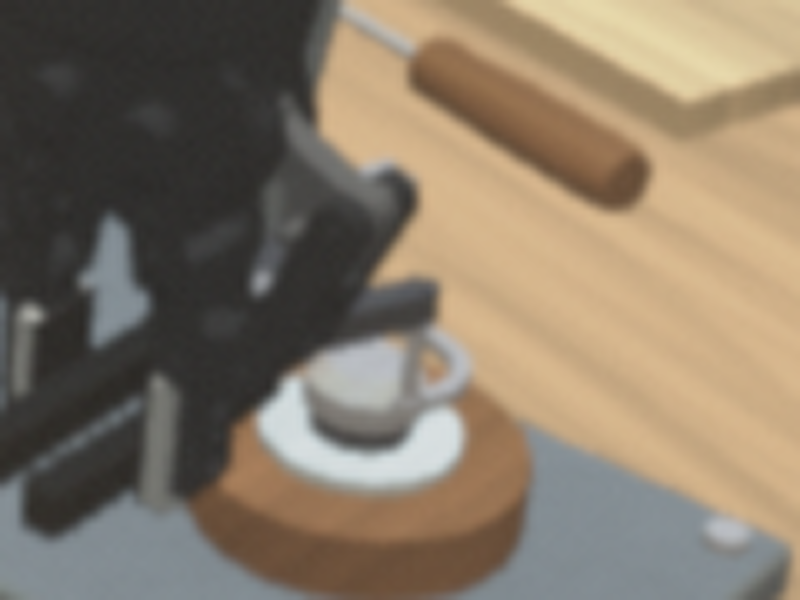

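Call:
servo_tool:
  steps:
    - {"x":0.3,"y":0,"z":-3,"yaw":0}
    - {"x":0.3,"y":0,"z":-6,"yaw":0}
    - {"x":0.3,"y":0,"z":-8,"yaw":0}
    - {"x":0.3,"y":0,"z":-8,"yaw":0}

```text
time: 19.3
ee_pos: [0.4413, -0.1973, 0.09]
tcp_rot: [179.4, 0.1, -163.8]
wrist_force: [0.5, 0.2, -3.0]
opening: 0.0315
```

```bash
python3 -W ignore -c "from r import *;look('19')"
```

```text
[ 0.44129065 -0.19727876  0.09002934] [ 1.79402931e+02  9.14015661e-02 -1.63843530e+02] [ 0.54188646  0.17321143 -3.01602642] 0.03152932583641498 19.3
top ring 142
 front x pct [19.1 20.9 23.8]  y ext [-25.8  25.8] L/R mean y 22.0 -21.1 z L/R/F 71.8 70.3 70.7
 pivot 129 [-52.5  -0.3 111.7]
side ring 75
 front x pct [21.4 22.  23.7]  y ext [-26.1  -6.2] L/R mean y nan -22.0 z L/R/F nan 71.1 70.2
```

View pics/ct19.png

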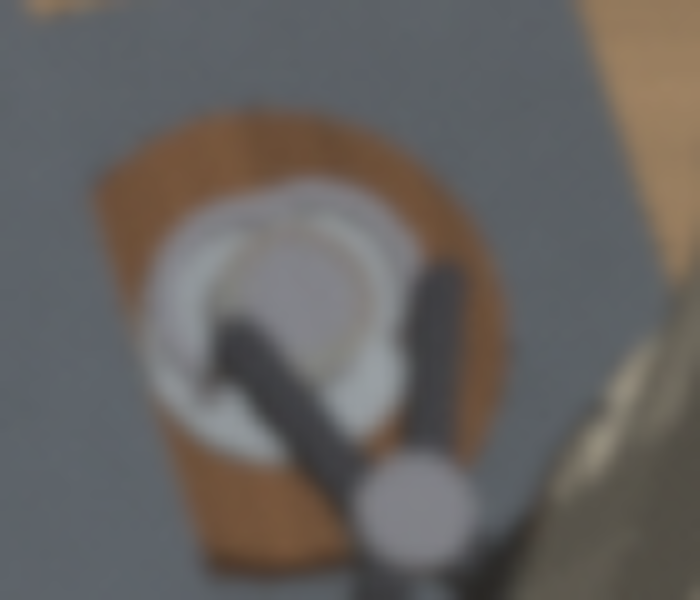

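Call:
servo_tool:
  steps:
    - {"x":0,"y":0,"z":-3,"yaw":0}
    - {"x":0,"y":0,"z":-6,"yaw":0}
    - {"x":0,"y":0,"z":-9,"yaw":0}
    - {"x":0,"y":0,"z":-9,"yaw":0}

```text
time: 19.9
ee_pos: [0.4413, -0.1972, 0.0809]
tcp_rot: [179.4, 0.1, -163.8]
wrist_force: [0.7, -0.7, -2.2]
opening: 0.0316
```

Call:
servo_tool:
  steps:
    - {"x":0,"y":0,"z":-0.7,"yaw":0}
    - {"x":0,"y":0,"z":-1.2,"yaw":0}
    - {"x":0,"y":0,"z":-1.5,"yaw":0}
    - {"x":0,"y":0,"z":-1.5,"yaw":0}

```text
time: 20.4
ee_pos: [0.4413, -0.1973, 0.0795]
tcp_rot: [179.4, 0.1, -163.8]
wrist_force: [0.3, -1.0, -2.7]
opening: 0.0313
```

```bash
python3 -W ignore -c "from r import *;look('20')"
```

```text
[ 0.44125958 -0.19729112  0.07946882] [ 1.79401631e+02  8.81836000e-02 -1.63846953e+02] [ 0.26240003 -0.99679019 -2.66094308] 0.03131277411461967 20.4
top ring 351
 front x pct [-36.2  22.6  42.9]  y ext [-31.4  26. ] L/R mean y 21.0 -22.9 z L/R/F 57.6 57.8 56.9
 pivot 122 [-52.8  -0.2 100.8]
side ring 193
 front x pct [-38.6 -22.1  19. ]  y ext [-28.3   8.7] L/R mean y nan -22.0 z L/R/F nan 58.0 55.7
```

View pics/ct20.png

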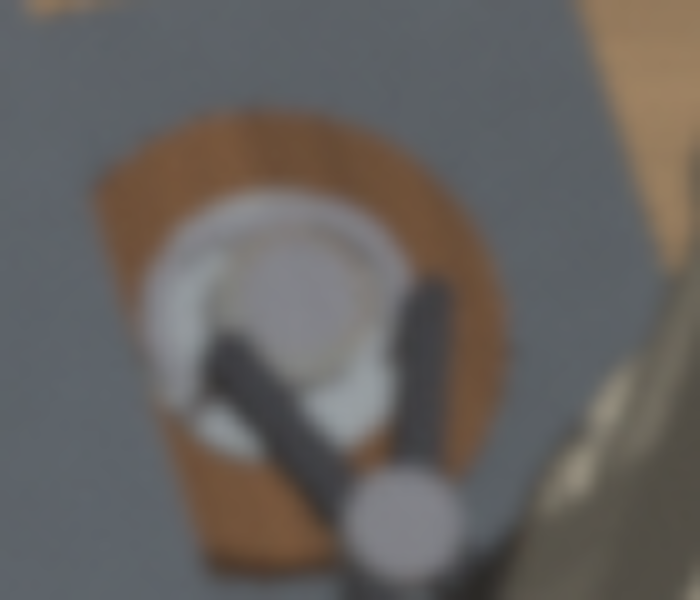

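View pics/cs20.png

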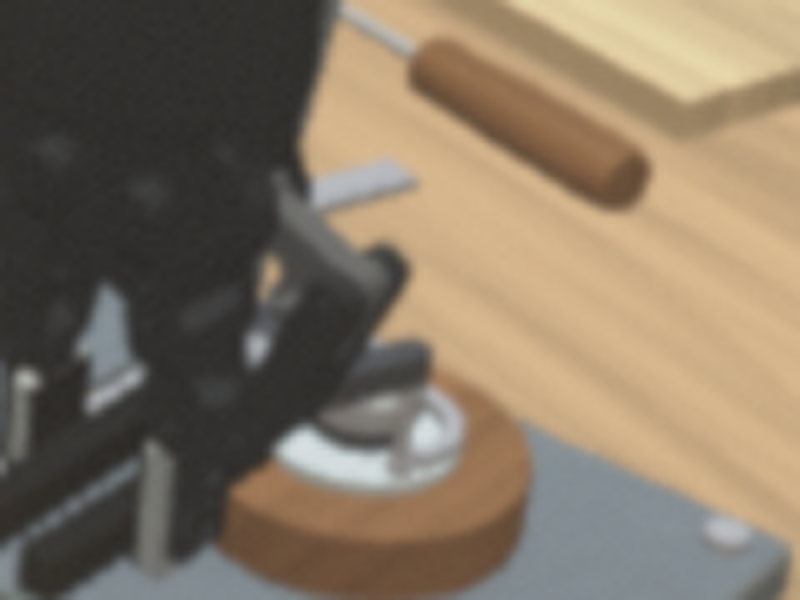

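Call:
servo_tool:
  steps:
    - {"x":0,"y":0,"z":-0.4,"yaw":0}
    - {"x":0,"y":0,"z":-0.8,"yaw":0}
    - {"x":0,"y":0,"z":-0.8,"yaw":0}
    - {"x":0,"y":0,"z":-0.8,"yaw":0}

```text
time: 21.0
ee_pos: [0.4413, -0.1973, 0.0787]
tcp_rot: [179.4, 0.1, -163.8]
wrist_force: [-0.1, -0.5, -2.0]
opening: 0.0317
```

Call:
servo_tool:
  steps:
    - {"x":0,"y":0,"z":-0.4,"yaw":0}
    - {"x":0,"y":0,"z":-0.8,"yaw":0}
    - {"x":0,"y":0,"z":-0.8,"yaw":0}
    - {"x":0,"y":0,"z":-0.8,"yaw":0}

```text
time: 21.5
ee_pos: [0.4413, -0.1973, 0.078]
tcp_rot: [179.4, 0.1, -163.8]
wrist_force: [-0.2, -1.0, -0.7]
opening: 0.0317
```

```bash
python3 -W ignore - <<'E'
from r import *
for i in range(2):
    look('21%d'%i)
C=(cloud("top",np.load("pics/top210.npz")['D'])-A)@R*1000
for (x0,x1,y0,y1,nm) in((17,23,-8,4,"front"),(-5,10,21,25,"left"),(2,10,-25,-21,"right")):
    m=(C[...,0]>x0)&(C[...,0]<x1)&(C[...,1]>y0)&(C[...,1]<y1)&(C[...,2]<70);print(nm,m.sum(),np.median(C[m][:,2]),C[m][:,2].std())
print(get_obs()['torque'])
E
```

```text
[ 0.4413395  -0.19731717  0.07803019] [ 1.79410082e+02  1.01665285e-01 -1.63846773e+02] [-0.23273915 -0.97763538 -0.74937612] 0.03170423094648931 21.5
top ring 503
 front x pct [-35.8  24.1  43.4]  y ext [-33.4  25.6] L/R mean y 21.0 -24.3 z L/R/F 55.9 55.6 55.9
 pivot 128 [-52.8   0.1  99.7]
side ring 423
 front x pct [-42.1 -24.7  41.7]  y ext [-33.9   6.5] L/R mean y nan -24.6 z L/R/F nan 54.7 54.1
[ 0.44132418 -0.19730388  0.07797578] [ 1.79409857e+02  9.69206212e-02 -1.63845623e+02] [-0.36732616 -0.88100534 -0.27722218] 0.031396649930038524 21.6
top ring 512
 front x pct [-36.3  24.3  41.5]  y ext [-33.2  25.8] L/R mean y 20.9 -23.7 z L/R/F 55.9 55.7 55.6
 pivot 123 [-53.   -0.2  99.9]
side ring 434
 front x pct [-41.4 -24.6  43.4]  y ext [-34.2   6.2] L/R mean y nan -24.5 z L/R/F nan 54.6 54.3
front 12 59.11725863355703 2.03226624515775
left 17 59.5346037742083 2.504493745311771
right 10 59.304974376412524 2.7512246196694234
[-0.06854302 -0.03381284 -0.03971823]
```

Call:
servo_tool:
  steps:
    - {"x":0,"y":0,"z":-0.4,"yaw":0}
    - {"x":0,"y":0,"z":-0.4,"yaw":0}
    - {"x":0,"y":0,"z":-0.4,"yaw":0}

```text
time: 22.08
ee_pos: [0.4413, -0.1973, 0.0776]
tcp_rot: [179.4, 0.1, -163.8]
wrist_force: [-0.5, -1.4, 0.0]
opening: 0.0314
```

```bash
python3 -W ignore - <<'E'
from g import *
from r import *
o=get_obs();print(o['ee_pos'],o['wrist_force'],o['opening'],o['time'])
try: guard("side22")
except Exception as e: print(e)
d=snap("top","top22");C=(cloud("top",d[1])-A)@R*1000
for (x0,x1,y0,y1,nm) in((17,23,-8,4,"front"),(-5,10,21,25,"left"),(2,10,-25,-21,"right")):
    m=(C[...,0]>x0)&(C[...,0]<x1)&(C[...,1]>y0)&(C[...,1]<y1)&(C[...,2]<70);print(nm,m.sum(),np.median(C[m][:,2]))
E
```

```text
[ 0.44134044 -0.19732479  0.07760559] [-0.46650351 -1.36254661  0.00742224] 0.03136607186270831 22.075
rim slope angle 117.70952554606305 via hinge [43.  46.1 80.3 78.9 79.  78.9 79.1 79.7 80. ]
end face tilt: angle 99.67613782079387 [ 0.00637397 -0.16807543  0.98575353] 185
front 11 60.61190093511249
left 16 59.939716542830354
right 12 59.00577484015851
```

View pics/side22.png

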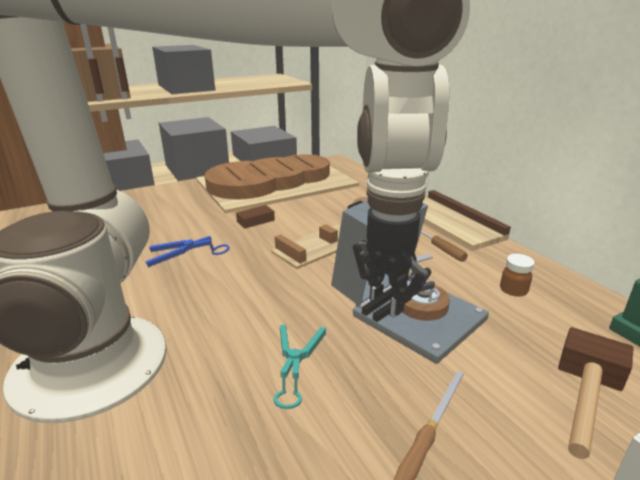

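View pics/top22.png

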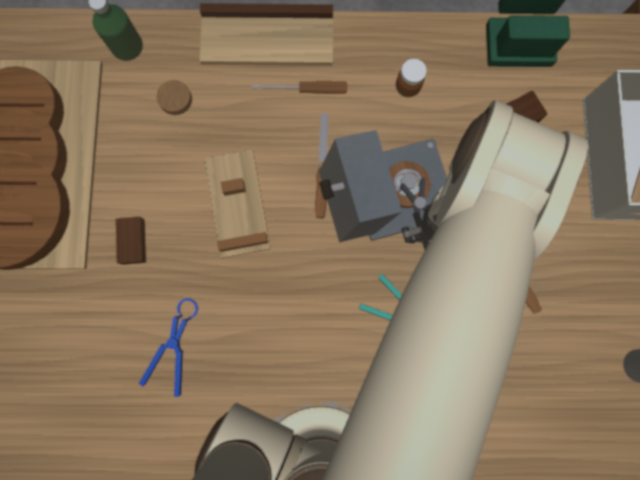

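Everything agrees: the ring's top is at about 60 mm (bottom on the 56 mm hub), contact is light, and the guard is at about 79.5°. I'm handing the job in.

```bash
python3 -c "from workcell import job_done;print(job_done())"
```

```text
the job is handed in; nothing more can be done
None
```

The job is done and handed in at about 22 s of the 61 s allowed. The guard is up, and the pliers are still squeezed with the ring spread round the axle and lying on the hub.

- **Guard:** The first lift slipped in the fingers and stopped at about 76°. I gripped the knob again and raised it to about 79.5°. It stayed there after release and still read 79–80° in the last picture.
- **Pliers and ring:** The pliers are held with 80 N and the handles are squeezed. The ring went over the axle end with no sideways force above about 1.5 N.
- **Final position:** The ring's top reads about 59 to 60.6 mm all round, so its bottom is at the 56 mm hub top and it is level to within the depth noise. It rests on the hub with about 3 N.
- **Bench:** The last pictures show nothing else on the bench moved.

These checks disagreed with the given figures:
- **Fingertips:** In the pictures they stood about 20 mm farther back than the stated tool offset, so I set heights by the cameras and the forces.
- **Pliers grip:** When squeezed, the pliers sat about 8 mm farther forward in the fingers than planned. I corrected this from the top view before lowering the ring.
- **Grip opening:** It reads 31.5 mm, against the 36 mm stated for the squeezed handles. I did not find out why; the pictures show the handles parallel and the ring spread.

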